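# Pack out and clip the board hold-down studs

## Robot

A 6-joint arm with a two-finger parallel gripper is mounted at the origin on the work surface. World frame = base frame: x ahead of the robot, y to its left, z up, the work surface at z = 0. Lengths are in m, angles in rad, forces in N, time in s.
With the tool pointing down it reaches from about 0.35 to 0.975 m from the base axis. Payload 4.9 kg.
Tool frame: the origin (TCP) lies midway between the tips of the shut fingers; the grasp point (between the pads) lies ctrl.grip_depth behind it (ctrl.grip_depth is the distance from the TCP to the grasp point, in m); y points along the fingers, z is the direction in which the jaws open and shut, and the axes are right-handed (so a half turn about y gives the same grasp; the last joint's range is limited). The gripper opens to 85 mm and grips with 20 to 120 N. Pads are 22 mm wide; open, the fingers measure 114 mm over their backs; the gripper's body (76 mm by 85 mm) begins 54 mm behind the grasp point. The pads swing forward as they close: fully open they stand 13 mm farther back than shut.
Start: joints at [-1.306, 0.053, 1.613, -0, 1.476, -0.119], TCP at [0.234, -0.58, 0.231] pointing down, gripper open.
Joint ranges: [-3.01, 3.01], [-1.01, 2.22], [0.06, 2.58], [-1.02, 4.17], [0.09, 2.62], [-3.14, 3.14]. Speed limits (rad/s): [2.57, 2.57, 3.14, 3.14, 3.14, 3.14].

## Interface

Orientations are given as a rotation vector (axis times angle).
In Python, from station import ctrl gives the robot as it stands.
- The arm moves only by the tool jog_arm, never from a script. Its argument "moves" is a list of rows, each a list of 6 numbers: the shift along the tool's x, y, z in mm, then the turn, a rotation vector about the tool's x, y, z in rad. In form: [[x, y, z, wx, wy, wz], ...]. A call has 1 to 12 rows; each row shifts and turns the commanded pose from where the row before left it, along the tool's axes as they then stand; what a row does not reach is not made up. A row lasts 1/10 s, in which the tool goes at most 50 mm and 8.59 degrees, less where a joint would pass 70% of its speed; a pose out of reach is approached as far as the arm can. A call is refused whole if a number of a shift passes 50 or a number of a turn 0.15, either way. A call with a gripper value outside its range is refused whole. "grip" is the finger opening in mm, from 0 to 85.4, set as the call begins (left out, the last holds). The fingers move at their own pace and stop on an object; "grip_force" is the grip in N (left out, the last holds). Time passes only in rows, so rows that do not move let the fingers close. It gives the time, the measured TCP pose, the force and the opening at its end, in the units of the state.
- ctrl.get_obs(): the state, without advancing time (a new reading comes with each control period).
- ctrl.get_image(name): name is "scene" or "top"; returns the picture (420x560x3 uint8, red, green, blue); there is no depth.
- ctrl.camera_params(name): a dict with "fx", "fy", "cx", "cy" (pixels), "pose" (4x4, takes a point from camera to world coordinates). Camera axes: x right, y up, looking along -z (the intrinsics and any distortion apply to the point x, -y, -z); pixel columns grow to the right and rows downward; lengths in m; the calibration is good to about 2 mm. A picture is of the moment at which its call begins. camera_params takes no time and is no camera call.
- ctrl.finish_job(): hands the job in, once; it reports no verdict.
The state is a dict: "t": time; "q": joint angles; "dq": joint speeds; "effort": joint torques, N m; "tool_pos": TCP position; "tool_rot": TCP orientation; "contact_force": force on the tool from outside, world axes, zero at the start; "wrist_torque": the same for the moment, N m; "opening": finger opening in m.
Only numpy, scipy, OpenCV 4.12 (cv2) and the standard library are available. Lean on these libraries where they do the work, as an engineer would, in place of code of your own. Each camera call takes 0.05 s, during which the arm holds its last target. There are 200 camera calls.

## Task

Hold down every board on the bench so that it can be routed: on the stud it sits over, between the board and the stud's head, lay horseshoe packers flat and slid fully home round the shank, chosen so that together they fill the space and leave only room for the clip's wire with 2 mm of play, then push one hairpin clip sideways over the shank, on top of the packers and under the head, until it snaps home. There may be two or three boards and just enough packers for all of them, so choose with care; put whatever packers and clips are left over into the tray, and do not disturb the tape measure, the filler tin or the try square.

Things in the scene. Friction and masses are not known exactly. Their poses are not given: they have to be found in the camera images.
- stud_a: steel stud 16 mm thick, screwed upright into the bench, ending in a button head 28 mm across whose underside is 53 mm and whose top is 61 mm above the bench. Origin: its axis at bench level, z up. A board lies over it, or none: then it needs nothing. Packers and clips slide on from any side
- stud_b: steel stud 16 mm thick, screwed upright into the bench, ending in a button head 28 mm across whose underside is 53 mm and whose top is 61 mm above the bench. Origin: its axis at bench level, z up. A board lies over it, or none: then it needs nothing. Packers and clips slide on from any side
- stud_c: steel stud 16 mm thick, screwed upright into the bench, ending in a button head 28 mm across whose underside is 53 mm and whose top is 61 mm above the bench. Origin: its axis at bench level, z up. A board lies over it, or none: then it needs nothing. Packers and clips slide on from any side
- board20: loose dark-grey board 110 x 100 x 20 mm flat on the bench, threaded on one of the studs by an 18 mm hole in its middle; may be absent. 33 mm of shank show above it: 25 mm of packers + 6 mm of clip wire + 2 mm play. Origin: middle of its underside; x along the 110 mm side, z up
- board25: loose dark-grey board 110 x 100 x 25 mm flat on the bench, threaded on one of the studs by an 18 mm hole in its middle; may be absent. 28 mm of shank show above it: 20 mm of packers + 6 mm of clip wire + 2 mm play. Origin: middle of its underside; x along the 110 mm side, z up
- board30: loose dark-grey board 110 x 100 x 30 mm flat on the bench, threaded on one of the studs by an 18 mm hole in its middle; may be absent. 23 mm of shank show above it: 15 mm of packers + 6 mm of clip wire + 2 mm play. Origin: middle of its underside; x along the 110 mm side, z up
- thin_a: loose black horseshoe packer, 5 mm thick, 46 mm wide (the thinner, the wider), lying flat. Slot 20 mm wide, open to +x. Origin: underside, 10 mm before the slot's closed end, where the stud's axis is when home (the end stops it 2 mm on). Arms reach x = +30 mm. Grip the solid back, x = -10 to -32, across y. Z up
- thin_b: loose black horseshoe packer, 5 mm thick, 46 mm wide (the thinner, the wider), lying flat. Slot 20 mm wide, open to +x. Origin: underside, 10 mm before the slot's closed end, where the stud's axis is when home (the end stops it 2 mm on). Arms reach x = +30 mm. Grip the solid back, x = -10 to -32, across y. Z up
- mid_a: loose black horseshoe packer, 10 mm thick, 42 mm wide (the thinner, the wider), lying flat. Slot 20 mm wide, open to +x. Origin: underside, 10 mm before the slot's closed end, where the stud's axis is when home (the end stops it 2 mm on). Arms reach x = +30 mm. Grip the solid back, x = -10 to -32, across y. Z up
- mid_b: loose black horseshoe packer, 10 mm thick, 42 mm wide (the thinner, the wider), lying flat. Slot 20 mm wide, open to +x. Origin: underside, 10 mm before the slot's closed end, where the stud's axis is when home (the end stops it 2 mm on). Arms reach x = +30 mm. Grip the solid back, x = -10 to -32, across y. Z up
- thick_a: loose black horseshoe packer, 15 mm thick, 38 mm wide (the thinner, the wider), lying flat. Slot 20 mm wide, open to +x. Origin: underside, 10 mm before the slot's closed end, where the stud's axis is when home (the end stops it 2 mm on). Arms reach x = +30 mm. Grip the solid back, x = -10 to -32, across y. Z up
- thick_b: loose black horseshoe packer, 15 mm thick, 38 mm wide (the thinner, the wider), lying flat. Slot 20 mm wide, open to +x. Origin: underside, 10 mm before the slot's closed end, where the stud's axis is when home (the end stops it 2 mm on). Arms reach x = +30 mm. Grip the solid back, x = -10 to -32, across y. Z up
- clip_a: loose hairpin clip of 6 mm spring wire. Origin: underside, in the pocket between the legs where the stud's axis sits when home; x to the leg tips (x = +26 mm, 21 mm clear), z up. The legs lie flat and spring; behind x = -20 the closed end is rigid, cranked up to x = -45, z = 32, 23 mm wide: grip it across y. Throat 10 mm at x = +9.5: some 10 N forces it on, then it snaps home and stops
- clip_b: loose hairpin clip of 6 mm spring wire. Origin: underside, in the pocket between the legs where the stud's axis sits when home; x to the leg tips (x = +26 mm, 21 mm clear), z up. The legs lie flat and spring; behind x = -20 the closed end is rigid, cranked up to x = -45, z = 32, 23 mm wide: grip it across y. Throat 10 mm at x = +9.5: some 10 N forces it on, then it snaps home and stops
- clip_c: loose hairpin clip of 6 mm spring wire. Origin: underside, in the pocket between the legs where the stud's axis sits when home; x to the leg tips (x = +26 mm, 21 mm clear), z up. The legs lie flat and spring; behind x = -20 the closed end is rigid, cranked up to x = -45, z = 32, 23 mm wide: grip it across y. Throat 10 mm at x = +9.5: some 10 N forces it on, then it snaps home and stops
- tray: open grey plastic tray 160 x 120 mm, 20 mm high, walls and floor 4 mm or a little more, fixed to the bench; origin: middle of its underside, x along the 160 mm side, z up
- tape: bystander: yellow tape measure 62 x 36 x 58 mm, standing on the bench; origin under its middle
- tin: bystander: closed filler tin 74 mm across, 70 mm tall; origin under its middle
- square: bystander: try square lying on the bench, wooden stock 110 x 24 x 14 mm, steel blade 170 x 30 mm; origin under the middle of the stock

How it is judged:
By the outcome, as a careful person would: the job done as asked, in the order asked, and still so for the second after the job is handed in, with the robot touching nothing.
Of board20, board25, board30 only 2 to 3 are there at a start; the rules pass over those that are not, and their reading is None.
At some moment in a run one of thin_a, thin_b, mid_a, mid_b, thick_a, thick_b, clip_a, clip_b, clip_c may be knocked a few centimetres aside while the robot is not near it.
It also fails if it takes over 210 s, if anything falls off the work surface, if the arm or the gripper's body presses on something with over 40 N, if the wrist force passes 120 N, or if a joint passes its speed limit or range.

## Working session

There is one attempt and no reset: what is moved stays moved. The work goes in short steps, Python scripts to look and compute and a tool call to move; the robot and the scene stay as the last step left them, time stands still between calls to the robot, and variables do not carry over. Pictures are saved under pics/ and viewed, about 12 in all and at most 16, crops included, and the job is handed in when it is done.

Besides the shell and the picture viewer there is one more tool, called after ">>>" as name(argument=value, ...) on one line, values as JSON. jog_arm: Moves the arm, as the interface text tells. Its arguments: {"type":"object","properties":{"moves":{"type":"array","items":{"type":"array","items":{"type":"number"}}},"grip":{"type":"number"},"grip_force":{"type":"number"}},"required":["moves"]}

```bash
ls; mkdir -p pics; python3 - <<'E'
from station import ctrl
import cv2,numpy as np
for n in("scene","top"):
    im=ctrl.get_image(n); cv2.imwrite(f"pics/{n}0.png",cv2.resize(im[...,::-1],(800,600),interpolation=cv2.INTER_CUBIC))
    np.save(f"pics/{n}0.npy",im)
    p=ctrl.camera_params(n); print(n,{k:(np.round(v,4).tolist() if k!='x' else 0) for k,v in p.items()})
print(ctrl.grip_depth,ctrl.get_obs())
E
```

```text
pics
scene {'fx': 462.1168, 'fy': 462.1168, 'cx': 279.2552, 'cy': 200.3183, 'pose': [[0.719, -0.4763, 0.5061, 1.1543], [0.6949, 0.5035, -0.5134, -0.6133], [-0.0103, 0.7208, 0.693, 0.8285], [0.0, 0.0, 0.0, 1.0]]}
top {'fx': 470.4066, 'fy': 470.4066, 'cx': 281.9882, 'cy': 205.916, 'pose': [[-0.0176, 0.9951, -0.0969, 0.4751], [-0.9998, -0.0162, 0.015, -0.0246], [0.0134, 0.0971, 0.9952, 1.1723], [0.0, 0.0, 0.0, 1.0]]}
0.0187 {'t': 0.1, 'q': array([-1.30596899e+00,  5.32940822e-02,  1.61418224e+00,  1.26848568e-05,
        1.47602392e+00, -1.18993533e-01]), 'dq': array([-0.00047221, -0.00224737, -0.00300401, -0.0012234 ,  0.00119066,
        0.00144638]), 'effort': array([ 6.91027726e-04, -3.94912326e+01, -3.71360350e+01, -6.03174726e-05,
        3.99213939e-03, -2.48468126e-06]), 'tool_pos': array([ 0.23389565, -0.57895798,  0.2301687 ]), 'tool_rot': array([-0.3909234 ,  2.01323071, -2.00933075]), 'contact_force': array([ 0.28728412,  0.40757137, -0.21284303]), 'wrist_torque': array([ 0.00589742, -0.01420377,  0.01756401]), 'opening': 0.08541965651245258}
```

View pics/top0.png

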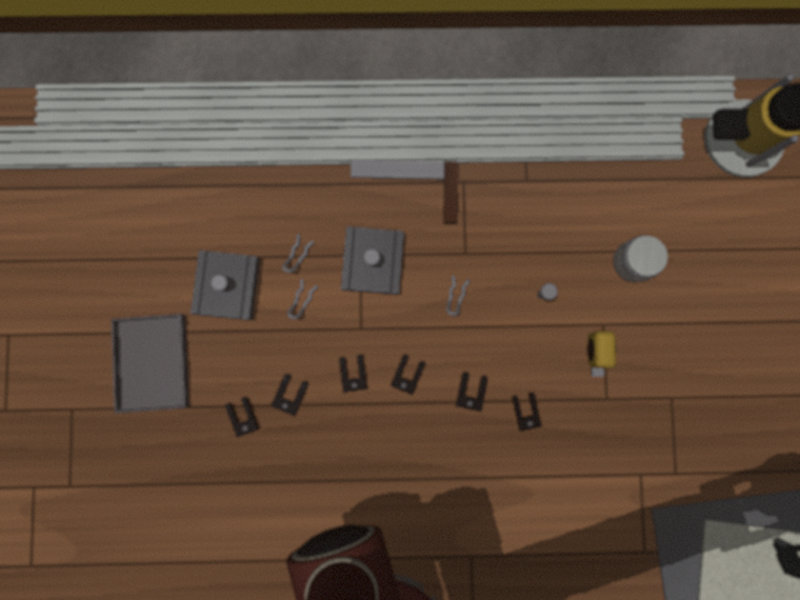

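View pics/scene0.png

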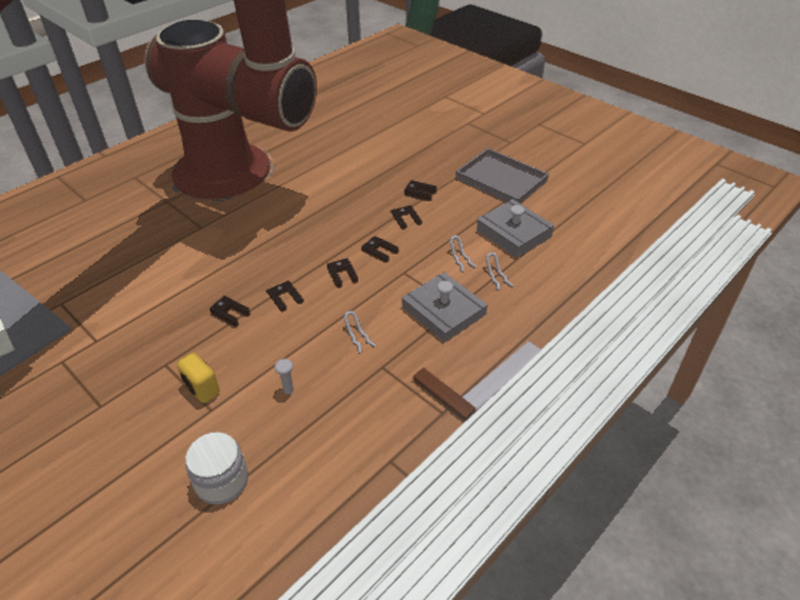

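```bash
python3 - <<'E'
import cv2,numpy as np
def crop(a,c0,c1,r0,r1,s):
    o=a[r0:r1,c0:c1,::-1]; o=cv2.resize(o,None,fx=s,fy=s,interpolation=cv2.INTER_CUBIC)
    return np.clip((o/255.)**0.55*255,0,255).astype(np.uint8)
t=np.load("pics/top0.npy");s=np.load("pics/scene0.npy")
A=crop(t,130,330,155,230,4);B=crop(t,155,385,240,310,3.47)
B=cv2.resize(B,(800,int(B.shape[0]*800/B.shape[1])))
cv2.imwrite("pics/c1.png",np.vstack([A,B]))
cv2.imwrite("pics/c2.png",crop(s,230,390,110,230,5))
E
```

```text
(no output)
```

View pics/c1.png

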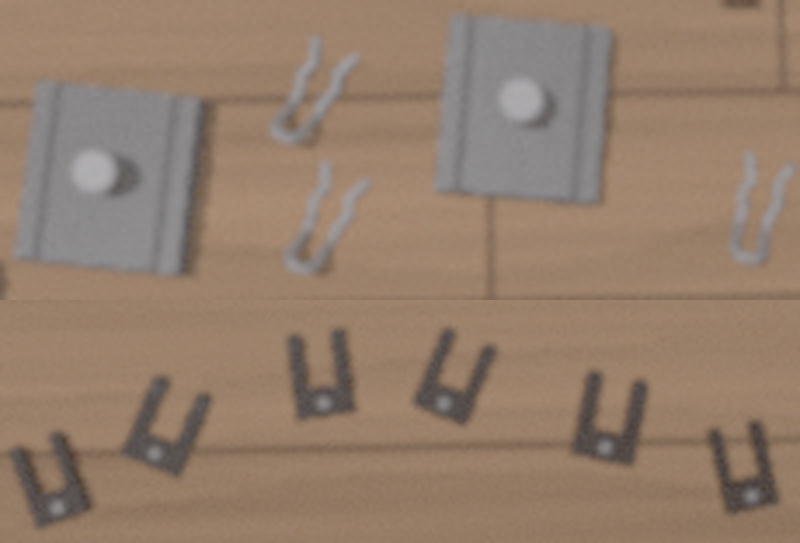

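View pics/c2.png

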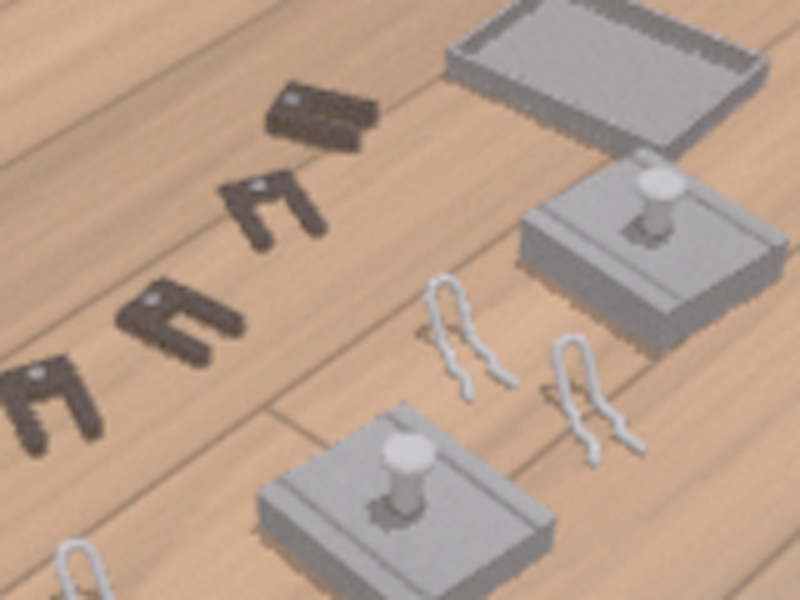

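```bash
cat > fit.py <<'E'
import cv2,numpy as np
from scipy.optimize import minimize
from station import ctrl
P={n:ctrl.camera_params(n) for n in("top","scene")}
def proj(n,X):
    p=P[n];T=np.linalg.inv(p["pose"]);c=np.asarray(X)@T[:3,:3].T+T[:3,3]
    return np.c_[p["cx"]+p["fx"]*c[:,0]/-c[:,2],p["cy"]-p["fy"]*c[:,1]/-c[:,2]]
def ray(n,u,v,z):
    p=P[n];d=p["pose"][:3,:3]@[(u-p["cx"])/p["fx"],-(v-p["cy"])/p["fy"],-1];o=p["pose"][:3,3]
    return o+d*(z-o[2])/d[2]
def world(pts,x,y,a,z0=0):
    pts=np.asarray(pts,float);c,s=np.cos(a),np.sin(a)
    return np.c_[x+c*pts[:,0]-s*pts[:,1],y+s*pts[:,0]+c*pts[:,1],z0+pts[:,2]]
def box(x0,x1,y0,y1,z0,z1): return [(x,y,z) for x in(x0,x1) for y in(y0,y1) for z in(z0,z1)]
SS=8
def cover(n,hulls,win,sh=(0,0)):
    r0,r1,c0,c1=win;m=np.zeros(((r1-r0)*SS,(c1-c0)*SS),np.uint8)
    for h in hulls:
        q=(proj(n,h)+sh-[c0,r0]+0.5)*SS-0.5
        cv2.fillConvexPoly(m,cv2.convexHull(np.round(q*16).astype(np.int32)),255,shift=4)
    return cv2.resize(cv2.GaussianBlur(m,(0,0),SS*0.5),(c1-c0,r1-r0),interpolation=cv2.INTER_AREA)/255.
def resid(n,img,hulls,sh=(0,0),win=None):
    r0,r1,c0,c1=win;a=cover(n,hulls,win,sh).ravel();I=img[r0:r1,c0:c1].ravel()
    A=np.c_[1-a,a];s=np.linalg.lstsq(A,I,rcond=None)[0];return ((A@s-I)**2).mean()/I.var()
def window(n,hulls,pad=4):
    q=np.vstack([proj(n,h) for h in hulls]);lo=np.floor(q.min(0)).astype(int)-pad;hi=np.ceil(q.max(0)).astype(int)+pad
    return lo[1],hi[1],lo[0],hi[0]
def packer(t,w):
    s=lambda b:[np.array(q)/1000 for q in b]
    return s([box(-32,-10,-w/2,w/2,0,t),box(-11,30,10,w/2,0,t),box(-11,30,-w/2,-10,0,t)])
def board(t): return [np.array(box(-55,55,-50,50,0,t))/1000]
def clip():
    h=[]
    for s in(1,-1):
        L=[(26,13.5,3),(9.5,8,3),(0,11,3),(-10,8.5,3),(-20,8.5,3),(-42,8.5,29),(-42,0,29)]
        for a,b in zip(L,L[1:]):
            h.append(np.array([(q[0]+dx,s*q[1]+dy,q[2]+dz) for q in(a,b) for dx,dy,dz in box(-2.5,2.5,-2.5,2.5,-2.5,2.5)])/1000)
    return h
def fit(imgs,model,x,y,a,cams=("top","scene"),shift=False,pad=4):
    ws={n:window(n,[world(h,x,y,a) for h in model],pad) for n in cams}
    def f(p):
        H=[world(h,p[0]/1000,p[1]/1000,p[2]/50) for h in model]
        return sum(resid(n,imgs[n],H,(p[3],p[4]) if n=="scene" and shift else (0,0),ws[n]) for n in cams)
    p0=[x*1000,y*1000,a*50]+([0,0] if shift else [])
    s=np.vstack([p0]+[np.array(p0)+d for d in np.diag([4,4,5]+([1,1] if shift else []))])
    r=minimize(f,p0,method="Nelder-Mead",options=dict(initial_simplex=s,xatol=.02,fatol=1e-5,maxiter=400))
    return r.x[0]/1000,r.x[1]/1000,r.x[2]/50,r.fun,r.x[3:]
def feats(raw):
    raw=raw.astype(float);return raw[...,0],(raw[...,0]-raw[...,2])/(raw.sum(2)+15)
E
cat > f1.py <<'E'
from fit import *
imr={n:np.load(f"pics/{n}0.npy") for n in P}
br={n:feats(i)[0] for n,i in imr.items()};sa={n:feats(i)[1] for n,i in imr.items()}
k=800/230
PK=[((57,507),(35,440)),((156,452),(184,388)),((324,403),(316,333)),((443,402),(470,338)),((605,447),(617,378)),((752,495),(735,427))]
def px2(c): return 155+c[0]/k-.5+.1,240+(c[1]-300)/k-.5+.1
for i,(b,t) in enumerate(PK):
    B=ray("top",*px2(b),.008);T=ray("top",*px2(t),.008);a=np.arctan2(*(T-B)[1::-1]);o=B+(T-B)/np.linalg.norm(T-B)*.02
    for th,w in((5,46),(10,42),(15,38)):
        r=fit(br,packer(th,w),o[0],o[1],a,shift=True);print("P%d"%(i+1),th,np.round(r[:4],4),np.round(r[4],2))
for i,c in enumerate(((110,178),(523,110))):
    o=ray("top",130+c[0]/4-.5,155+c[1]/4-.5,.02)
    for th in(20,25,30):
        r=min((fit(sa,board(th),o[0],o[1],s,shift=True) for s in(-.1,)),key=lambda r:r[3]);print("B%d"%i,th,np.round(r[:4],4),np.round(r[4],2))
for i,(b,t) in enumerate((((285,135),(337,45)),((303,265),(348,170)),((747,258),(770,158)))):
    f=lambda c,z:ray("top",130+c[0]/4-.5,155+c[1]/4-.5,z)
    B=f(b,.029);T=f(t,.003);a=np.arctan2(*(T-B)[1::-1]);o=B+(T-B)/np.linalg.norm(T-B)*.042
    for cams in(("top",),("top","scene")):
        r=fit(sa,clip(),o[0],o[1],a,shift=True,cams=cams);print("C%d"%i,np.round(r[:4],4),np.round(r[4],2))
for i,c in enumerate(((97,172),(523,101))): print("head",ray("top",130+c[0]/4-.5,155+c[1]/4-.5,.061))
for i,c in enumerate(((662,184),(409,453))): print("head scene",ray("scene",230+c[0]/5-.5,110+c[1]/5-.5,.061))
print("tray",[ray("top",u*.7,v*.7,.02).round(3)[:2] for u,v in((112,318),(184,315),(187,407),(116,410))])
E
python3 f1.py
```

```text
P1 5 [0.3847 0.2373 0.3632 0.4365] [-0.25 -1.22]
P1 10 [0.3852 0.2369 0.3635 0.2973] [-0.43 -0.64]
P1 15 [0.3851 0.2361 0.3708 0.2098] [-0.15 -0.05]
P2 5 [ 0.4202  0.1554 -0.4117  0.3024] [-0.36 -0.02]
P2 10 [ 0.4204  0.1548 -0.4145  0.4546] [-0.23  0.5 ]
P2 15 [ 0.4209  0.1543 -0.4112  0.7212] [-0.35  0.96]
P3 5 [0.4558 0.0467 0.1104 0.1769] [-0.41 -0.79]
P3 10 [0.4557 0.0465 0.1156 0.1316] [-0.28 -0.11]
P3 15 [0.4559 0.0464 0.1113 0.2449] [-0.42  0.52]
P4 5 [ 0.452  -0.0485 -0.4271  0.2509] [-0.47 -0.65]
P4 10 [ 0.4523 -0.0486 -0.422   0.1498] [-0.47  0.04]
P4 15 [ 0.4524 -0.0487 -0.4034  0.2629] [-0.32  0.73]
P5 5 [ 0.42   -0.1578 -0.2316  0.1659] [-0.42  0.09]
P5 10 [ 0.4205 -0.1577 -0.2327  0.2572] [-0.49  0.73]
P5 15 [ 0.4207 -0.1575 -0.201   0.4724] [-0.91  1.  ]
P6 5 [ 0.3846 -0.2506  0.1795  0.3982] [-0.84 -1.15]
P6 10 [ 0.3847 -0.2503  0.1829  0.2445] [-0.66 -0.44]
P6 15 [ 0.3848 -0.2499  0.1817  0.188 ] [-0.58  0.34]
B0 20 [ 0.6099  0.2667 -0.116   0.2018] [-1.01 -1.68]
B0 25 [ 0.6095  0.2658 -0.1185  0.1794] [-0.82 -1.01]
B0 30 [ 0.6088  0.265  -0.116   0.2441] [-0.61 -0.28]
B1 20 [ 0.6492  0.0101 -0.0975  0.0622] [-0.51 -1.28]
B1 25 [ 0.6489  0.01   -0.0979  0.0796] [-0.35 -0.41]
B1 30 [ 0.6481  0.0098 -0.1019  0.1402] [-0.12  0.61]
C0 [ 0.6696  0.1388 -0.4613  0.119 ] [-0.34  0.68]
C0 [ 0.6694  0.1391 -0.4639  0.7117] [-0.22  0.12]
C1 [ 0.5901  0.1317 -0.4142  0.1764] [0.12 0.33]
C1 [ 0.5898  0.1319 -0.4138  0.6431] [-0.21  0.22]
C2 [ 0.5928 -0.1366 -0.2876  0.0914] [-0.18  0.83]
C2 [ 0.5923 -0.1364 -0.2934  0.2092] [-0.3   0.07]
head [0.60829578 0.26205574 0.061     ]
head [0.64685988 0.00933915 0.061     ]
head scene [0.60985028 0.26221771 0.061     ]
head scene [0.64910277 0.00856528 0.061     ]
tray [array([0.555, 0.455]), array([0.558, 0.333]), array([0.402, 0.326]), array([0.399, 0.445])]
```

```bash
python3 - <<'E'
from fit import *
import fit
imr={n:np.load(f"pics/{n}0.npy") for n in P}
sa={n:feats(i)[1] for n,i in imr.items()}
P["scene"]["cx"]-=.4
for i,(x,y,a) in enumerate(((.6095,.2655,-.117),(.6488,.01,-.099))):
    for th in(20,25,30):
        r=fit.fit(sa,board(th),x,y,a);r2=fit.fit(sa,board(th),x,y,a,cams=("scene",))
        print("B%d"%i,th,np.round(r[:4],4),np.round(r2[:4],4))
        ov=[tuple(((proj("scene",world(board(th)[0],*r2[:3]))-[230,110]+.5)*5-.5)[j].round(0)) for j in(1,5,3,7,4,0)]
        print("  corners crop px (top edges -x-y, +x-y, -x+y,+x+y; bottom +x-y,-x-y)",[(int(u),int(v)) for u,v in ov])
for x,y in((.609,.262),(.648,.009)):
    d=np.array([.5061,-.5134]);d/=np.linalg.norm(d);d*=.008
    for z in(20,25,30,53): print(z,((proj("scene",[(x+d[0],y+d[1],z/1000)])-[230,110]+.5)*5-.5).round(1))
    print("head c",((proj("scene",[(x,y,.061)])-[230,110]+.5)*5-.5).round(1))
o=np.vstack([imr["scene"][138:183,330:390],imr["scene"][188:233,280:340]])[...,::-1]
o=np.hstack([imr["scene"][138:188,330:390],imr["scene"][188:238,280:340]])[...,::-1]
o=np.clip((cv2.resize(o,None,fx=6.6,fy=6.6,interpolation=cv2.INTER_CUBIC)/255.)**.6*255,0,255)
cv2.imwrite("pics/c3.png",o)
E
```

```text
B0 20 [ 0.6087  0.2672 -0.1202  0.2725] [ 0.604   0.272  -0.1085  0.1987]
  corners crop px (top edges -x-y, +x-y, -x+y,+x+y; bottom +x-y,-x-y) [(520, 220), (665, 316), (643, 151), (788, 241), (661, 345), (518, 248)]
B0 25 [ 0.6086  0.2662 -0.1168  0.2179] [ 0.6061  0.2683 -0.1137  0.1698]
  corners crop px (top edges -x-y, +x-y, -x+y,+x+y; bottom +x-y,-x-y) [(519, 217), (664, 314), (643, 148), (789, 239), (659, 350), (516, 252)]
B0 30 [ 0.6086  0.2652 -0.1207  0.2464] [ 0.6078  0.2658 -0.1161  0.2178]
  corners crop px (top edges -x-y, +x-y, -x+y,+x+y; bottom +x-y,-x-y) [(520, 213), (665, 311), (644, 144), (790, 235), (658, 353), (516, 255)]
B1 20 [ 0.6484  0.0113 -0.1013  0.0992] [ 0.6462  0.0133 -0.0964  0.0395]
  corners crop px (top edges -x-y, +x-y, -x+y,+x+y; bottom +x-y,-x-y) [(256, 492), (408, 617), (403, 403), (557, 517), (406, 645), (256, 521)]
B1 25 [ 0.6485  0.0102 -0.1016  0.0834] [ 0.6478  0.0112 -0.1038  0.064 ]
  corners crop px (top edges -x-y, +x-y, -x+y,+x+y; bottom +x-y,-x-y) [(255, 488), (407, 614), (404, 399), (557, 515), (405, 649), (255, 524)]
B1 30 [ 0.6485  0.01   -0.0972  0.1472] [ 0.6494  0.009  -0.0923  0.1226]
  corners crop px (top edges -x-y, +x-y, -x+y,+x+y; bottom +x-y,-x-y) [(254, 486), (409, 611), (402, 395), (558, 510), (406, 654), (255, 529)]
20 [[651.6 251.2]]
25 [[652.6 244.1]]
30 [[653.6 237. ]]
53 [[658.4 203.8]]
head c [[658. 183.]]
20 [[403.2 522.7]]
25 [[403.6 515.6]]
30 [[404.  508.3]]
53 [[405.7 474.5]]
head c [[405.4 450.9]][ WARN:0@5.763] global loadsave.cpp:1063 imwrite_ Unsupported depth image for selected encoder is fallbacked to CV_8U.
```

View pics/c3.png

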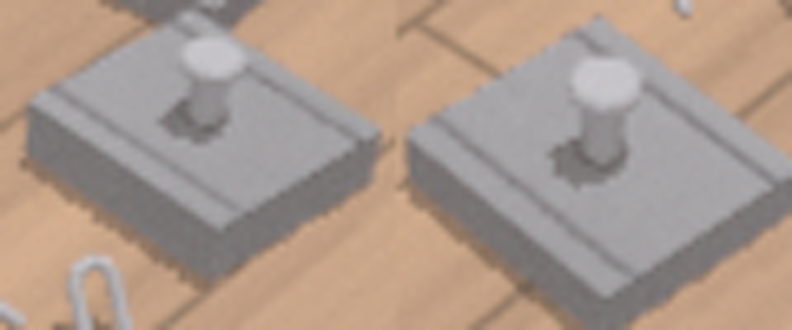

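```bash
cat >> fit.py <<'E'
def head():
    t=np.linspace(0,2*np.pi,24);return [np.array([(14*np.cos(a),14*np.sin(a),z) for a in t for z in(53,61)])/1000]
def heads(im):
    for x,y in((.609,.262),(.648,.009)):
        for c in("top","scene"): print("head",c,np.round(fit(im,head(),x,y,0,cams=(c,),pad=2)[:4],4))
E
python3 - <<'E'
from fit import *
imr={n:np.load(f"pics/{n}0.npy") for n in P}
br={n:feats(i)[0] for n,i in imr.items()};heads(br)
P["scene"]["cx"]-=.4;heads({"top":br["top"],"scene":br["scene"]})
for x,y in((.6,.2),):pass
for i,(x,y,a,t) in enumerate(((.6095,.2655,-.117,30),(.6488,.01,-.099,25))):
    print(np.round(fit({n:feats(im)[1] for n,im in imr.items()},board(t),x,y,a,cams=("top",))[:4],4))
E
```

```text
head top [ 0.6094  0.2671 -0.0188  0.2857]
head scene [0.6061 0.2716 0.0506 0.5583]
head top [0.6493 0.0121 0.0442 0.2491]
head scene [ 0.6436  0.016  -0.0765  0.6595]
head top [ 0.6094  0.2671 -0.0188  0.2857]
head scene [0.6068 0.2724 0.0807 0.5687]
head top [0.6493 0.0121 0.0442 0.2491]
head scene [0.6442 0.016  0.1434 0.6869]
[ 0.6089  0.265  -0.1208  0.0248]
[ 0.6488  0.01   -0.1014  0.0147]
```

```bash
python3 - <<'E'
from fit import *
for n in P:
  g=np.load(f"pics/{n}0.npy").astype(float).mean(2)
  for x,y in((.609,.264),(.648,.0095)):
    u,v=proj(n,[(x,y,.061)])[0].round().astype(int);w=g[v-9:v+10,u-9:u+10]
    if n=="top" : print(w[::1,::1].round().astype(int)[3:16,2:17])
    bd=np.median(w);mx=np.percentile(w,96);a=np.clip((w-bd-6)/(mx-bd-6),0,1)
    vv,uu=np.mgrid[v-9:v+10,u-9:u+10];print(n,a.sum(),ray(n,(a*uu).sum()/a.sum(),(a*vv).sum()/a.sum(),.061).round(4))
E
```

```text
[[ 81  84  81  81  81  84  86  83  87  82  84  83  83  85  82]
 [ 79  82  83  88  90  93 100 100  95  89  86  80  80  79  82]
 [ 82  84  86  94 106 113 116 117 113 108  96  86  72  69  73]
 [ 83  86  94 107 119 126 127 127 128 121 111  96  75  60  59]
 [ 81  87 104 117 125 130 127 130 130 129 122 106  86  57  50]
 [ 86  94 107 123 126 130 129 127 128 127 128 112  91  62  49]
 [ 86  98 112 126 130 129 129 127 128 127 125 118  96  68  47]
 [ 87  94 112 124 127 127 128 126 126 130 127 114  94  66  45]
 [ 87  93 109 123 128 127 129 130 130 131 125 113  88  58  46]
 [ 85  88 102 115 122 126 131 129 129 125 118 102  74  49  43]
 [ 83  86  90 105 116 119 123 124 122 118 104  83  60  40  42]
 [ 83  84  86  93 103 107 112 112 108  98  83  63  44  44  48]
 [ 85  81  87  88  91  92  93  94  89  84  71  61  51  51  56]]
top 71.39655172413794 [0.6088 0.2649 0.061 ]
[[ 84  85  82  84  83  86  87  87  84  84  81  82  80  82  82]
 [ 84  82  82  87  88  93  97  96  98  91  86  83  82  83  80]
 [ 85  82  90  97 104 110 112 112 110 106  94  84  80  77  82]
 [ 85  85  92 107 117 120 122 123 123 116 109  94  77  74  78]
 [ 82  91 102 116 122 126 125 124 123 123 118 101  80  68  70]
 [ 83  94 108 120 122 122 124 122 124 122 120 107  88  63  58]
 [ 86  95 114 120 122 121 122 123 124 121 123 112  87  63  55]
 [ 86  93 110 121 125 124 124 124 123 124 122 115  90  63  49]
 [ 87  92 105 119 123 123 123 123 126 124 124 106  82  61  48]
 [ 84  88  99 110 118 123 125 123 123 119 113  96  72  52  48]
 [ 84  84  90 104 112 119 120 120 117 113  98  80  61  50  50]
 [ 84  85  85  91 100 103 107 106 103  93  78  64  49  48  51]
 [ 89  85  86  82  89  85  88  83  78  67  58  50  46  48  64]]
top 70.7972440944882 [0.6481 0.0112 0.061 ]
scene 39.87024221453287 [0.6088 0.2636 0.061 ]
scene 53.902912621359235 [0.6479 0.0102 0.061 ]
```

```bash
cat > go.py <<'E'
import sys,numpy as np
from scipy.spatial.transform import Rotation as R
from station import ctrl
def tool(yaw): return R.from_euler("z",yaw)*R.from_matrix(np.array([[1,0,0],[0,0,1],[0,-1,0]],float))
o=ctrl.get_obs();p=o["tool_pos"];r=R.from_rotvec(o["tool_rot"])
print("t",round(o["t"],2),"pos",(p*1000).round(1),"xaxis",r.apply([1,0,0]).round(3),"F",o["contact_force"].round(1),"open",round(o["opening"]*1000,1))
# targets: x,y,z(mm),yaw
for a in sys.argv[1:]:
    x,y,z,yaw=map(float,a.split(","));t=tool(yaw);d=(r.inv()*t).as_rotvec();n=int(np.ceil(abs(d).max()/.145)) if abs(d).max()>.002 else 0
    q=np.array([x,y,z])/1000;s=t.inv().apply(q-p)*1000;m=max(1,int(np.ceil(np.linalg.norm(s)/46)))
    print(a,"| turn",n,"x",(d/max(n,1)).round(4),"| shift",m,"x",(s/m).round(1),"total",s.round(1));p=q;r=t
E
# P4 first: grasp at origin-22mm
python3 - <<'E'
import numpy as np
for n,x,y,a in(("P4",452.3,-48.6,-.422),("P3",455.7,46.5,.113),("P1",385.1,236.3,.367)):
    print(n,x-22*np.cos(a),y-22*np.sin(a))
E
python3 go.py 432.2,-39.6,120,-.422 432.2,-39.6,25,-.422
```

```text
P4 432.23002493700284 -39.58911208755361
P3 433.84030960351976 44.01928724556225
P1 364.56502411429545 228.4060298091814
t 0.1 pos [ 233.9 -579.   230.2] xaxis [-0.927 -0.374 -0.   ] F [ 0.3  0.4 -0.2] open 85.4
432.2,-39.6,120,-.422 | turn 17 x [ 0.000e+00 -1.374e-01 -1.000e-04] | shift 13 x [-3.1  8.5 44.1] total [-40.  110.2 573.3]
432.2,-39.6,25,-.422 | turn 0 x [0. 0. 0.] | shift 3 x [ 0.  31.7  0. ] total [ 0. 95.  0.]
```

```bash
sed -i 's/t=tool(yaw)/t=tool(yaw+np.pi)/' go.py; python3 go.py 432.2,-39.6,80,-.422 432.2,-39.6,25,-.422
```

```text
t 0.1 pos [ 233.9 -579.   230.2] xaxis [-0.927 -0.374 -0.   ] F [ 0.3  0.4 -0.2] open 85.4
432.2,-39.6,80,-.422 | turn 6 x [3.000e-04 1.343e-01 1.000e-04] | shift 13 x [  3.1  11.6 -44.1] total [  40.   150.2 -573.3]
432.2,-39.6,25,-.422 | turn 0 x [0. 0. 0.] | shift 2 x [ 0.  27.5  0. ] total [ 0. 55.  0.]
```

>>> jog_arm(moves=[[0,0,0,0,0.1343,0],[0,0,0,0,0.1343,0],[0,0,0,0,0.1343,0],[0,0,0,0,0.1343,0],[0,0,0,0,0.1343,0],[0,0,0,0,0.1343,0],[3.1,11.5,-44.1,0,0,0],[3.1,11.5,-44.1,0,0,0],[3.1,11.5,-44.1,0,0,0],[3.1,11.5,-44.1,0,0,0],[3.1,11.5,-44.1,0,0,0],[3.1,11.5,-44.1,0,0,0]], grip=62)

```text
t: 1.3
tool_pos: [0.3255, -0.3286, 0.1613]
tool_rot: [-0.426, -1.989, 1.988]
contact_force: [0.9, -0.2, 0.2]
opening: 0.0619
```

>>> jog_arm(moves=[[3.1,11.5,-44.1,0,0,0],[3.1,11.5,-44.1,0,0,0],[3.1,11.5,-44.1,0,0,0],[3.1,11.5,-44.1,0,0,0],[3.1,11.5,-44.1,0,0,0],[3.1,11.5,-44.1,0,0,0],[3.1,11.5,-44.1,0,0,0],[0,0,0,0,0,0],[0,0,0,0,0,0]])

```text
t: 2.2
tool_pos: [0.4316, -0.0391, 0.0811]
tool_rot: [-0.422, -1.989, 1.99]
contact_force: [0.3, 0.1, -0.6]
opening: 0.062
```

```bash
python3 go.py 432.2,-39.6,5,-.422;python3 - <<'E'
from station import ctrl
import cv2,numpy as np
from fit import *
imr={n:ctrl.get_image(n) for n in P}
for n in P: np.save(f"pics/{n}1.npy",imr[n])
i=imr["scene"][140:240,170:304,::-1]
cv2.imwrite("pics/c4.png",np.clip((cv2.resize(i,None,fx=5,fy=5,interpolation=cv2.INTER_CUBIC)/255.)**.6*255,0,255).astype(np.uint8))
E
```

```text
t 2.2 pos [431.6 -39.1  81.1] xaxis [-0.913  0.407  0.001] F [ 0.3  0.1 -0.6] open 62.0
432.2,-39.6,5,-.422 | turn 1 x [-0.0007  0.0029  0.0015] | shift 2 x [-0.4 38.1  0.1] total [-0.8 76.1  0.2]
```

View pics/c4.png

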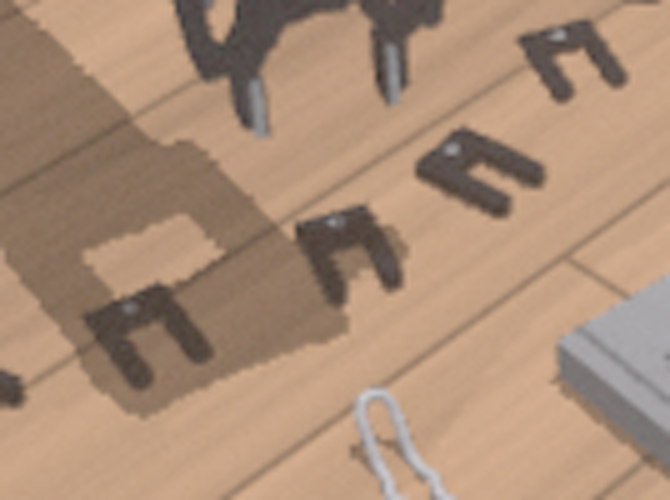

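>>> jog_arm(moves=[[-0.4,40,0,0,0,0],[-0.4,30,0,0,0,0],[0,11,0,0,0,0],[0,0,0,0,0,0],[0,0,0,0,0,0]])

```text
t: 2.8
tool_pos: [0.4338, -0.0413, 0.0021]
tool_rot: [-0.429, -1.988, 1.989]
contact_force: [0.4, -0.3, 0.8]
opening: 0.0619
```

>>> jog_arm(moves=[[0,0,0,0,0,0],[0,0,0,0,0,0],[0,0,0,0,0,0],[0,0,0,0,0,0],[0,0,0,0,0,0],[0,0,0,0,0,0],[0,0,0,0,0,0]], grip=30, grip_force=60)

```text
t: 3.5
tool_pos: [0.4348, -0.041, 0.0031]
tool_rot: [-0.43, -1.99, 1.991]
contact_force: [-0.6, -0.8, 6.2]
opening: 0.0396
```

```bash
python3 go.py 520,10.5,45,0
```

```text
t 3.5 pos [434.8 -41.    3.1] xaxis [-0.912  0.409 -0.004] F [-0.6 -0.8  6.2] open 39.6
520,10.5,45,0 | turn 3 x [-0.0002 -0.1406 -0.0014] | shift 3 x [-28.4 -14.  -17.2] total [-85.2 -41.9 -51.5]
```

>>> jog_arm(moves=[[0,-10,0,0,0,0],[0,-30,0,0,0,0],[0,-10,0,0,0,0],[0,0,0,0,-0.141,0],[0,0,0,0,-0.141,0],[0,0,0,0,-0.141,0],[0,0,0,0,0,0],[0,0,0,0,0,0]])

```text
t: 4.3
tool_pos: [0.4328, -0.0403, 0.0509]
tool_rot: [-0.002, -2.221, 2.221]
contact_force: [-0.2, -0.2, 0.7]
opening: 0.0401
```

```bash
python3 go.py 520,10.5,50,0;python3 - <<'E'
from station import ctrl
import cv2,numpy as np
from fit import *
imr={n:ctrl.get_image(n) for n in P}
for n in P: np.save(f"pics/{n}2.npy",imr[n])
print(ctrl.get_obs()["tool_pos"]);
a=imr["scene"][130:230,150:290,::-1];b=imr["top"][215:290,220:325,::-1]
f=lambda i:np.clip((cv2.resize(i,(560,400),interpolation=cv2.INTER_CUBIC)/255.)**.6*255,0,255).astype(np.uint8)
cv2.imwrite("pics/c5.png",cv2.resize(np.hstack([f(a),f(b)]),(800,286)))
E
```

```text
t 4.3 pos [432.8 -40.3  50.9] xaxis [-1.     0.002 -0.   ] F [-0.2 -0.2  0.7] open 40.1
520,10.5,50,0 | turn 0 x [-0.     -0.0018 -0.0003] | shift 3 x [-29.1   0.3 -16.9] total [-87.2   0.9 -50.8]
[ 0.43282565 -0.04030291  0.05084641]
```

View pics/c5.png

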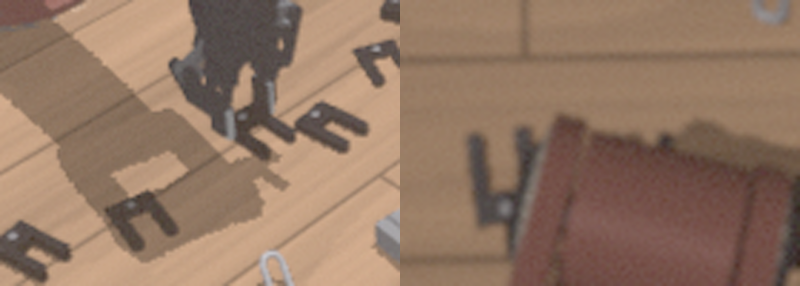

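>>> jog_arm(moves=[[-29,0,-17,0,0,0],[-29,0,-17,0,0,0],[-29,0,-17,0,0,0],[0,10,0,0,0,0],[0,11,0,0,0,0],[0,0,0,0,0,0],[0,0,0,0,0,0]])

```text
t: 5.1
tool_pos: [0.518, 0.0104, 0.0286]
tool_rot: [0.003, -2.22, 2.22]
contact_force: [-0.1, -0.3, -1.1]
opening: 0.0397
```

```bash
python3 go.py 600,10.5,29.5,0;python3 - <<'E'
from station import ctrl
import cv2,numpy as np
from fit import *
imr={n:ctrl.get_image(n) for n in P}
for n in P: np.save(f"pics/{n}3.npy",imr[n])
P["scene"]["cx"]-=.4
b=imr["scene"];br={"scene":feats(b)[0]}
m=[h+[0,0,.0265] for h in packer(10,42)[1:]]
m=[h for h in m]
print(fit(br,m,.5415,.0105,0,cams=("scene",),pad=2))
E
```

```text
t 5.1 pos [518.   10.4  28.6] xaxis [-1.     0.     0.003] F [-0.1 -0.3 -1.1] open 39.7
600,10.5,29.5,0 | turn 1 x [ 0.0002 -0.0001  0.0026] | shift 2 x [-41.   -0.4  -0. ] total [-82.   -0.9  -0.1]
(np.float64(0.5300799675703048), np.float64(0.00779718466142539), np.float64(0.09363702056785111), np.float64(0.5871120351980397), array([], dtype=float64))
```

>>> jog_arm(moves=[[-20,-1,0,0,0,0],[-20,0,0,0,0,0],[-20,0,0,0,0,0],[-10,0,0,0,0,0],[0,0,0,0,0,0]])

```text
t: 5.7
tool_pos: [0.5908, 0.0105, 0.0315]
tool_rot: [0.001, 2.22, -2.221]
contact_force: [-0.9, 0.4, 0.2]
opening: 0.0394
```

```bash
python3 go.py 626,10.5,29.5,0;python3 - <<'E'
from station import ctrl
import cv2,numpy as np
i=ctrl.get_image("scene")[150:240,230:350,::-1]
cv2.imwrite("pics/c6.png",np.clip((cv2.resize(i,None,fx=6,fy=6,interpolation=cv2.INTER_CUBIC)/255.)**.55*255,0,255).astype(np.uint8))
E
```

```text
t 5.7 pos [590.8  10.5  31.5] xaxis [-1.    -0.001 -0.001] F [-0.9  0.4  0.2] open 39.4
626,10.5,29.5,0 | turn 0 x [-0.0002  0.0006 -0.0014] | shift 1 x [-35.2   2.   -0. ] total [-35.2   2.   -0. ]
```

View pics/c6.png

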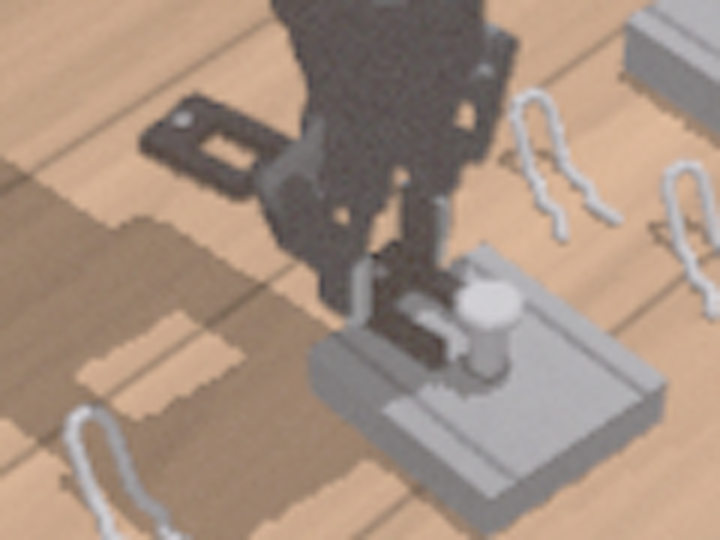

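>>> jog_arm(moves=[[-10,1,0,0,0,0],[-10,0,0,0,0,0],[-8,0,0,0,0,0],[-5,0,0,0,0,0],[0,0,0,0,0,0],[0,0,0,0,0,0]])

```text
t: 6.35
tool_pos: [0.6226, 0.0109, 0.0296]
tool_rot: [-0.002, 2.221, -2.221]
contact_force: [0.3, 0.1, -0.3]
opening: 0.0397
```

>>> jog_arm(moves=[[-2,0,0,0,0,0],[-2,0,0,0,0,0],[0,0,0,0,0,0]])

```text
t: 6.65
tool_pos: [0.6269, 0.0108, 0.0299]
tool_rot: [-0.001, 2.221, -2.221]
contact_force: [0.3, 0.1, -0.1]
opening: 0.0395
```

>>> jog_arm(moves=[[-1,0,0,0,0,0],[-1,0,0,0,0,0],[0,0,0,0,0,0]])

```text
t: 6.95
tool_pos: [0.6289, 0.0109, 0.0299]
tool_rot: [-0.001, 2.221, -2.221]
contact_force: [1.2, 0.3, -0.4]
opening: 0.0397
```

>>> jog_arm(moves=[[-1,0,0,0,0,0],[-1,0,0,0,0,0],[0,0,0,0,0,0]])

```text
t: 7.25
tool_pos: [0.6309, 0.0108, 0.0298]
tool_rot: [-0.001, 2.221, -2.221]
contact_force: [0.7, 0.2, -0.6]
opening: 0.0397
```

>>> jog_arm(moves=[[-1,0,0,0,0,0],[0,0,0,0,0,0]])

```text
t: 7.45
tool_pos: [0.6314, 0.0109, 0.0297]
tool_rot: [0.003, -2.221, 2.221]
contact_force: [-2.4, 0.2, 0.8]
opening: 0.04
```

>>> jog_arm(moves=[[1,0.5,0,0,0,0],[0,1,0,0,0,0],[0,0,0,0,0,0]])

```text
t: 7.75
tool_pos: [0.6309, 0.0109, 0.0283]
tool_rot: [-0.001, 2.221, -2.221]
contact_force: [0.4, -0.0, -0.6]
opening: 0.0399
```

>>> jog_arm(moves=[[0,0,0,0,0,0],[0,0,0,0,0,0],[0,0,0,0,0,0],[0,0,0,0,0,0],[5,-10,0,0,0,0],[10,-30,0,0,0,0],[10,-30,0,0,0,0],[0,0,0,0,0,0]], grip=56)

```text
t: 8.55
tool_pos: [0.6083, 0.0106, 0.1044]
tool_rot: [0.009, 2.215, -2.217]
contact_force: [0.3, 0.2, 0.9]
opening: 0.0559
```

```bash
python3 go.py 433.8,44,80,.113 433.8,44,2,.113;python3 - <<'E'
from station import ctrl
import cv2,numpy as np
a=ctrl.get_image("scene");t=ctrl.get_image("top");np.save("pics/top4.npy",t)
f=lambda i:np.clip((cv2.resize(i[...,::-1],None,fx=5,fy=5,interpolation=cv2.INTER_CUBIC)/255.)**.55*255,0,255).astype(np.uint8)
cv2.imwrite("pics/c7.png",np.hstack([f(a[150:240,260:360]),f(t[150:240,235:295])]))
E
```

```text
t 8.55 pos [608.3  10.6 104.4] xaxis [-1.    -0.001 -0.009] F [0.3 0.2 0.9] open 55.9
433.8,44,80,.113 | turn 1 x [-0.0015 -0.1118 -0.0091] | shift 4 x [ 42.4   6.1 -13.2] total [169.6  24.4 -52.8]
433.8,44,2,.113 | turn 0 x [0. 0. 0.] | shift 2 x [ 0. 39.  0.] total [ 0. 78.  0.]
```

View pics/c7.png

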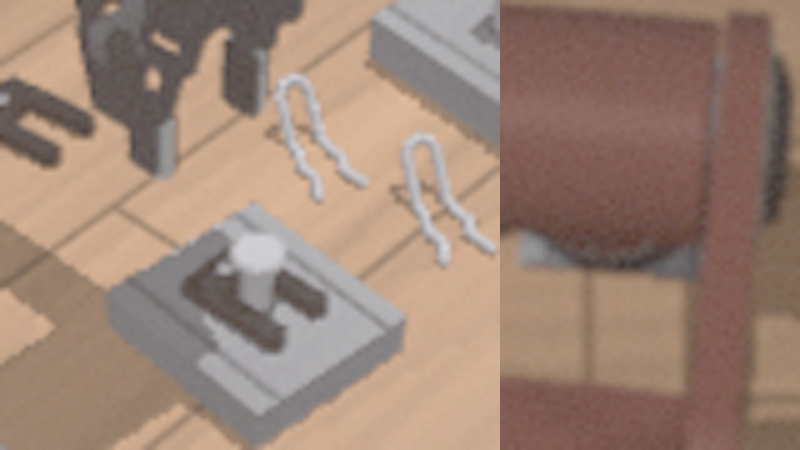

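>>> jog_arm(moves=[[0,0,0,0,-0.1118,-0.009],[42.4,6,-13.2,0,0,0],[42.4,6,-13.2,0,0,0],[42.4,6,-13.2,0,0,0],[42.4,6,-13.2,0,0,0],[0,36,0,0,0,0],[0,30,0,0,0,0],[0,11,0,0,0,0],[0,0,0,0,0,0],[0,0,0,0,0,0]])

```text
t: 9.65
tool_pos: [0.4304, 0.0441, -0.0015]
tool_rot: [-0.133, 2.168, -2.168]
contact_force: [0.4, -0.2, 0.6]
opening: 0.0563
```

>>> jog_arm(moves=[[0,0,0,0,0,0],[0,0,0,0,0,0],[0,0,0,0,0,0],[0,0,0,0,0,0],[0,0,0,0,0,0]], grip=30)

```text
t: 10.15
tool_pos: [0.4311, 0.0441, -0.0006]
tool_rot: [-0.13, 2.167, -2.167]
contact_force: [1.0, -0.3, 2.1]
opening: 0.0404
```

>>> jog_arm(moves=[[0,-10,0,0,0,0],[0,-30,0,0,0,0],[0,-20,0,0,0,0],[0,0,0,0,0.113,0],[0,0,0,0,0,0],[0,0,0,0,0,0]])

```text
t: 10.75
tool_pos: [0.4302, 0.0443, 0.0585]
tool_rot: [0.014, -2.217, 2.218]
contact_force: [-0.6, 0.1, 0.0]
opening: 0.0405
```

```bash
python3 go.py 530,10.6,60,0 530,10.6,40,0
```

```text
t 10.75 pos [430.2  44.3  58.5] xaxis [-1.    -0.002  0.01 ] F [-0.6  0.1  0. ] open 40.5
530,10.6,60,0 | turn 1 x [-0.0004  0.002   0.0102] | shift 3 x [-33.3  -0.5  11.2] total [-99.8  -1.5  33.7]
530,10.6,40,0 | turn 0 x [0. 0. 0.] | shift 1 x [ 0. 20. -0.] total [ 0. 20. -0.]
```

>>> jog_arm(moves=[[-33,0,11.2,0,0,0.01],[-33,0,11.2,0,0,0],[-33,0,11.2,0,0,0],[0,0,0,0,0,0],[0,0,0,0,0,0],[0,0,0,0,0,0],[0,0,0,0,0,0]])

```text
t: 11.45
tool_pos: [0.5286, 0.011, 0.0581]
tool_rot: [-0.001, 2.221, -2.222]
contact_force: [-0.4, 0.2, -0.1]
opening: 0.0404
```

```bash
python3 go.py 530,10.7,36.5,0 590,10.7,36.5,0
```

```text
t 11.45 pos [528.6  11.   58.1] xaxis [-1.    -0.001  0.   ] F [-0.4  0.2 -0.1] open 40.4
530,10.7,36.5,0 | turn 0 x [-0.0003  0.0007  0.0003] | shift 1 x [-1.4 21.6  0.3] total [-1.4 21.6  0.3]
590,10.7,36.5,0 | turn 0 x [0. 0. 0.] | shift 2 x [-30.   0.  -0.] total [-60.   0.  -0.]
```

>>> jog_arm(moves=[[0,10,0,0,0,0],[0,11.5,0,0,0,0],[-20,0,0,0,0,0],[-20,0,0,0,0,0],[-15,0,0,0,0,0],[0,0,0,0,0,0],[0,0,0,0,0,0],[0,0,0,0,0,0]])

```text
t: 12.25
tool_pos: [0.5836, 0.0107, 0.0363]
tool_rot: [0.001, -2.221, 2.221]
contact_force: [0.6, -1.1, -0.0]
opening: 0.0402
```

>>> jog_arm(moves=[[-10,0,0,0,0,0],[-10,0,0,0,0,0],[-8,0,0,0,0,0],[-5,0,0,0,0,0],[0,0,0,0,0,0],[0,0,0,0,0,0]])

```text
t: 12.85
tool_pos: [0.6179, 0.0106, 0.0371]
tool_rot: [0.001, 2.221, -2.222]
contact_force: [-0.3, 0.7, -0.6]
opening: 0.0403
```

>>> jog_arm(moves=[[-2,0,0,0,0,0],[-2,0,0,0,0,0],[0,0,0,0,0,0]])

```text
t: 13.15
tool_pos: [0.6221, 0.0105, 0.0373]
tool_rot: [0.002, 2.22, -2.222]
contact_force: [0.5, 0.1, -0.6]
opening: 0.0399
```

>>> jog_arm(moves=[[-1,0,0,0,0,0],[-1,0,0,0,0,0],[0,0,0,0,0,0]])

```text
t: 13.45
tool_pos: [0.624, 0.0105, 0.0373]
tool_rot: [0.001, 2.22, -2.222]
contact_force: [0.1, -0.2, -0.8]
opening: 0.0403
```

>>> jog_arm(moves=[[-1,0,0,0,0,0],[-1,0,0,0,0,0],[0,0,0,0,0,0]])

```text
t: 13.75
tool_pos: [0.6251, 0.0106, 0.037]
tool_rot: [0.002, -2.22, 2.221]
contact_force: [-4.7, -0.2, 2.5]
opening: 0.0399
```

>>> jog_arm(moves=[[-1,0,0,0,0,0],[0,0,0,0,0,0],[0,0,0,0,0,0]])

```text
t: 14.05
tool_pos: [0.6251, 0.0106, 0.0367]
tool_rot: [0.004, -2.219, 2.22]
contact_force: [-7.9, -0.6, 3.7]
opening: 0.0402
```

>>> jog_arm(moves=[[2.2,1,0,0,0,0],[0,1,0,0,0,0],[0,0,0,0,0,0]])

```text
t: 14.35
tool_pos: [0.6249, 0.0106, 0.0351]
tool_rot: [0.002, 2.22, -2.221]
contact_force: [-0.2, 0.5, -0.1]
opening: 0.0399
```

>>> jog_arm(moves=[[0,0,0,0,0,0],[0,0,0,0,0,0],[0,0,0,0,0,0],[0,0,0,0,0,0],[5,-10,0,0,0,0],[10,-30,0,0,0,0],[10,-30,0,0,0,0],[0,0,0,0,0,0],[0,0,0,0,0,0],[0,0,0,0,0,0]], grip=56)

```text
t: 15.35
tool_pos: [0.599, 0.0107, 0.1045]
tool_rot: [0.0, -2.221, 2.222]
contact_force: [-0.0, 0.4, -0.8]
opening: 0.0558
```

```bash
python3 go.py 363.8,228.1,80,.367 363.8,228.1,0,.367;python3 - <<'E'
from fit import *
n="scene";im={n:feats(ctrl.get_image(n))[0]};np.save("pics/s5.npy",im[n])
P["scene"]["cx"]-=.4
print("P1",np.round(fit(im,packer(15,38),.3851,.2365,.367,cams=(n,))[:4],4))
E
```

```text
t 15.35 pos [599.   10.7 104.5] xaxis [-1.  0.  0.] F [-0.   0.4 -0.8] open 55.8
363.8,228.1,80,.367 | turn 3 x [-1.000e-04 -1.224e-01  1.000e-04] | shift 7 x [ 20.2   3.5 -41. ] total [ 141.5   24.5 -287.3]
363.8,228.1,0,.367 | turn 0 x [0. 0. 0.] | shift 2 x [ 0. 40. -0.] total [ 0. 80. -0.]
P1 [0.4018 0.2315 0.2749 0.8705]
```

```bash
python3 - <<'E'
from station import ctrl
import cv2,numpy as np
a=ctrl.get_image("scene");t=ctrl.get_image("top");np.save("pics/top6.npy",t);np.save("pics/scene6.npy",a)
f=lambda i,s:np.clip((cv2.resize(i[...,::-1],None,fx=s,fy=s,interpolation=cv2.INTER_CUBIC)/255.)**.55*255,0,255).astype(np.uint8)
A=f(a[90:250,130:390],3);B=f(t[150:310,80:390],3)
cv2.imwrite("pics/c8.png",cv2.resize(A,(780,480)));cv2.imwrite("pics/c8t.png",B)
E
```

```text
(no output)
```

View pics/c8.png

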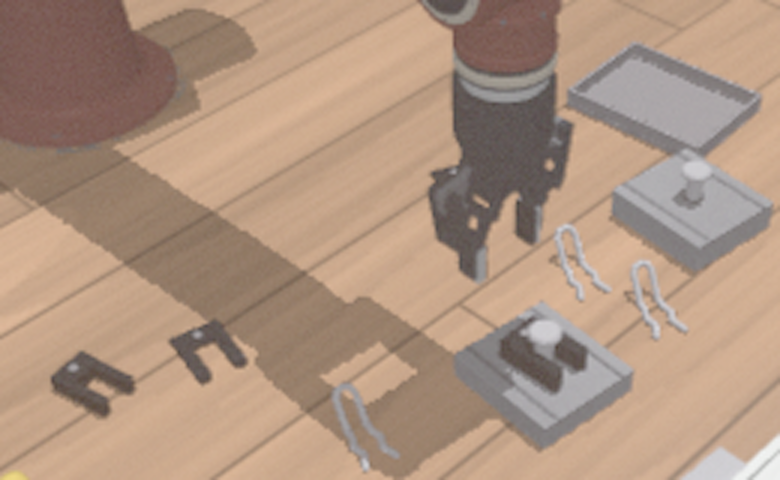

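```bash
python3 - <<'E'
from fit import *
P["scene"]["cx"]-=.4
for k in(0,6):
  a=np.load(f"pics/scene{k}.npy")
  for f in(0,1):
    for x,y,w in((.5928,-.1366,-.29),(.669,.139,-.46),(.59,.132,-.414)): print(k,f,np.round(fit({"scene":feats(a)[f]},clip(),x,y,w,cams=("scene",))[:4],4))
x,y,w=592.7,-136.5,-.29
print(x-34*np.cos(w),y-34*np.sin(w))
E
python3 go.py 560.1,-126.8,90,-.29 560.1,-126.8,1,-.29
```

```text
0 0 [ 0.591  -0.1386 -0.282   0.658 ]
0 0 [ 0.67    0.1351 -0.467   0.979 ]
0 0 [ 0.589   0.1299 -0.4084  0.8602]
0 1 [ 0.5922 -0.1362 -0.294   0.1165]
0 1 [ 0.6693  0.1394 -0.4743  0.5917]
0 1 [ 0.59    0.1322 -0.4241  0.4019]
6 0 [ 0.5864 -0.125   0.4985  0.7713]
6 0 [ 0.6698  0.1349 -0.4816  0.9785]
6 0 [ 0.5888  0.1301 -0.4061  0.8949]
6 1 [ 0.5929 -0.1365 -0.2888  0.1263]
6 1 [ 0.6695  0.1393 -0.4668  0.5983]
6 1 [ 0.5897  0.1324 -0.4237  0.4697]
560.1197082325683 -126.77762434643559
t 15.5 pos [598.9  10.7 103.7] xaxis [-1.     0.     0.001] F [ 0.8 -0.5 -0.8] open 56.2
560.1,-126.8,90,-.29 | turn 2 x [-0.0002  0.1449  0.0007] | shift 4 x [-0.5  3.4 35.7] total [ -2.1  13.7 142.8]
560.1,-126.8,1,-.29 | turn 0 x [0. 0. 0.] | shift 2 x [ 0.  44.5  0. ] total [ 0. 89.  0.]
```

>>> jog_arm(moves=[[0,0,0,0,0.145,0],[0,0,0,0,0.145,0],[-0.5,3.4,35.7,0,0,0],[-0.5,3.4,35.7,0,0,0],[-0.5,3.4,35.7,0,0,0],[-0.5,3.4,35.7,0,0,0],[0,44,0,0,0,0],[0,35,0,0,0,0],[0,0,0,0,0,0],[0,0,0,0,0,0],[0,0,0,0,0,0],[0,0,0,0,0,0]])

```text
t: 16.7
tool_pos: [0.5627, -0.1272, 0.0151]
tool_rot: [-0.307, -2.067, 2.069]
contact_force: [-0.1, 0.1, -0.1]
opening: 0.0561
```

```bash
python3 go.py 560.1,-126.8,1,-.29
```

```text
t 16.7 pos [ 562.7 -127.2   15.1] xaxis [-0.958  0.286 -0.005] F [-0.1  0.1 -0.1] open 56.1
560.1,-126.8,1,-.29 | turn 1 x [-0.0005  0.0003 -0.0053] | shift 1 x [ 2.7 14.1  0.3] total [ 2.7 14.1  0.3]
```

>>> jog_arm(moves=[[2,7,0,0,0,0],[0,5,0,0,0,0],[0,0,0,0,0,0],[0,0,0,0,0,0],[0,0,0,0,0,0]])

```text
t: 17.2
tool_pos: [0.559, -0.1263, 0.0007]
tool_rot: [-0.303, -2.066, 2.066]
contact_force: [-0.6, -0.3, -0.0]
opening: 0.0559
```

```bash
python3 go.py 560.1,-126.8,1,-.29
```

```text
t 17.2 pos [ 559.  -126.3    0.7] xaxis [-0.958  0.286 -0.001] F [-0.6 -0.3 -0. ] open 55.9
560.1,-126.8,1,-.29 | turn 0 x [-0.0002 -0.0002 -0.0012] | shift 1 x [-1.2 -0.3  0.2] total [-1.2 -0.3  0.2]
```

Stepwise small moves settle well. Close.

>>> jog_arm(moves=[[-1,-0.5,0,0,0,0],[0,0,0,0,0,0],[0,0,0,0,0,0],[0,0,0,0,0,0],[0,0,0,0,0,0],[0,0,0,0,0,0],[0,0,0,0,0,0],[0,0,0,0,0,0]], grip=10, grip_force=100)

```text
t: 18.0
tool_pos: [0.5602, -0.1267, 0.0016]
tool_rot: [-0.304, -2.066, 2.067]
contact_force: [-1.5, 0.6, 5.1]
opening: 0.0192
```

>>> jog_arm(moves=[[0,-20,0,0,0,0],[0,-30,0,0,0,0],[0,-20,0,0,0,0],[0,0,0,0,-0.145,0],[0,0,0,0,-0.145,0],[0,0,0,0,0,0],[0,0,0,0,0,0],[0,0,0,0,0,0]])

```text
t: 18.8
tool_pos: [0.5594, -0.1264, 0.0705]
tool_rot: [-0.003, -2.22, 2.221]
contact_force: [-0.2, 0.1, 0.2]
opening: 0.0195
```

```bash
python3 go.py 540,10.5,72,0 540,10.5,49,0;python3 - <<'E'
from station import ctrl
import cv2,numpy as np
a=ctrl.get_image("scene")
f=lambda i,s:np.clip((cv2.resize(i[...,::-1],None,fx=s,fy=s,interpolation=cv2.INTER_CUBIC)/255.)**.55*255,0,255).astype(np.uint8)
cv2.imwrite("pics/c9.png",f(a[150:270,170:330],5))
E
```

```text
t 18.8 pos [ 559.4 -126.4   70.5] xaxis [-1.     0.002 -0.   ] F [-0.2  0.1  0.2] open 19.5
540,10.5,72,0 | turn 1 x [-0.0001 -0.0022 -0.0001] | shift 4 x [  4.9  -0.4 -34.2] total [  19.4   -1.5 -136.9]
540,10.5,49,0 | turn 0 x [0. 0. 0.] | shift 1 x [ 0. 23. -0.] total [ 0. 23. -0.]
```

View pics/c9.png

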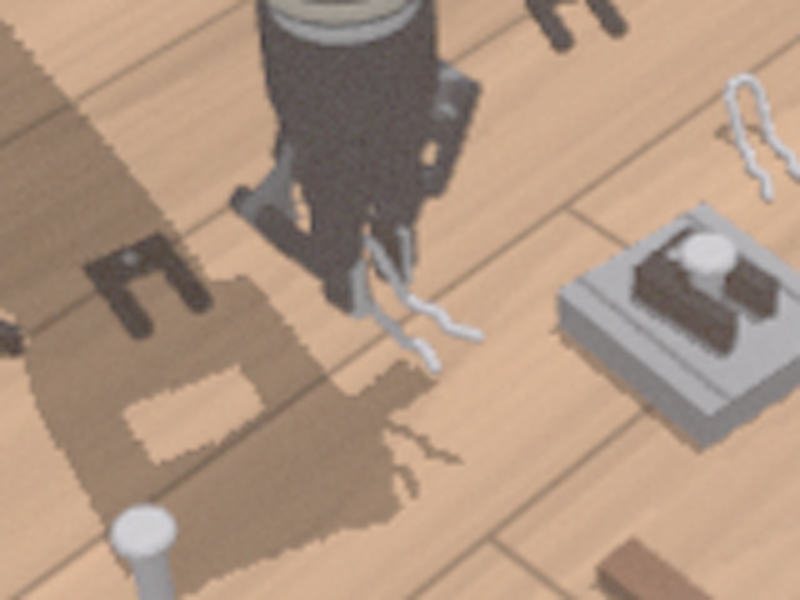

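>>> jog_arm(moves=[[4.8,0,-34.2,0,0,0],[4.8,0,-34.2,0,0,0],[4.8,0,-34.2,0,0,0],[4.8,0,-34.2,0,0,0],[0,12,0,0,0,0],[0,10,0,0,0,0],[0,0,0,0,0,0],[0,0,0,0,0,0],[0,0,0,0,0,0],[0,0,0,0,0,0],[0,0,0,0,0,0]])

```text
t: 19.95
tool_pos: [0.541, 0.0098, 0.0495]
tool_rot: [0.003, 2.22, -2.222]
contact_force: [-0.5, 0.6, 0.9]
opening: 0.0195
```

```bash
python3 go.py 570,10.6,47.4,0
```

```text
t 19.95 pos [541.    9.8  49.5] xaxis [-1.     0.001 -0.002] F [-0.5  0.6  0.9] open 19.5
570,10.6,47.4,0 | turn 0 x [-0.0006 -0.0009 -0.0018] | shift 1 x [-29.    2.1  -0.8] total [-29.    2.1  -0.8]
```

>>> jog_arm(moves=[[-10,1,-0.8,0,0,0],[-10,1,0,0,0,0],[-8,0,0,0,0,0],[0,0,0,0,0,0],[0,0,0,0,0,0],[0,0,0,0,0,0],[0,0,0,0,0,0]])

```text
t: 20.65
tool_pos: [0.5683, 0.0111, 0.0469]
tool_rot: [0.001, 2.221, -2.222]
contact_force: [-0.0, 0.2, 0.1]
opening: 0.0199
```

```bash
python3 go.py 582,10.6,47.4,0;python3 - <<'E'
from station import ctrl
import cv2,numpy as np
a=ctrl.get_image("scene")
f=lambda i,s:np.clip((cv2.resize(i[...,::-1],None,fx=s,fy=s,interpolation=cv2.INTER_CUBIC)/255.)**.55*255,0,255).astype(np.uint8)
cv2.imwrite("pics/c10.png",f(a[165:235,265:345],8))
E
```

```text
t 20.65 pos [568.3  11.1  46.9] xaxis [-1.     0.    -0.001] F [-0.   0.2  0.1] open 19.9
582,10.6,47.4,0 | turn 0 x [-0.0005 -0.0001 -0.0006] | shift 1 x [-13.7  -0.5   0.5] total [-13.7  -0.5   0.5]
```

View pics/c10.png

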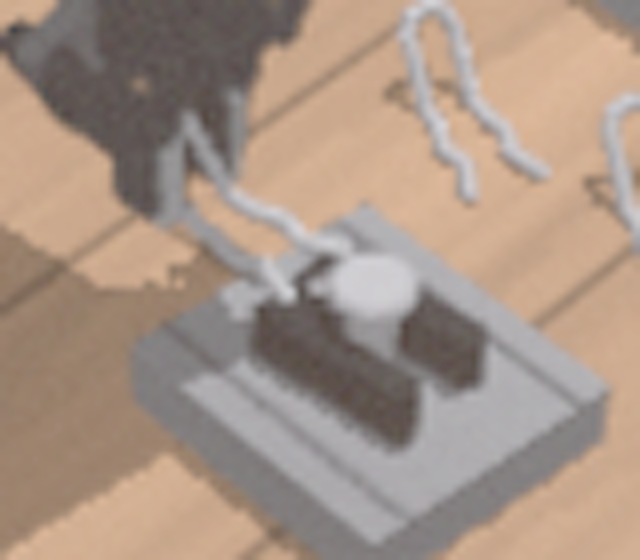

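>>> jog_arm(moves=[[-8,-0.4,0,0,0,0],[-8,0,0,0,0,0],[-5,0,0,0,0,0],[0,0,0,0,0,0],[0,0,0,0,0,0]])

```text
t: 21.2
tool_pos: [0.5898, 0.011, 0.0474]
tool_rot: [0.001, 2.221, -2.222]
contact_force: [0.2, 0.3, -0.1]
opening: 0.0199
```

>>> jog_arm(moves=[[-4,0,0,0,0,0],[-4,0,0,0,0,0],[0,0,0,0,0,0],[0,0,0,0,0,0]])

```text
t: 21.6
tool_pos: [0.5979, 0.0111, 0.0476]
tool_rot: [0.002, 2.22, -2.221]
contact_force: [0.5, -0.2, -0.6]
opening: 0.0193
```

>>> jog_arm(moves=[[-2,0,0,0,0,0],[-2,0,0,0,0,0],[-2,0,0,0,0,0],[0,0,0,0,0,0],[0,0,0,0,0,0]])

```text
t: 22.1
tool_pos: [0.603, 0.0111, 0.0471]
tool_rot: [0.001, -2.221, 2.221]
contact_force: [-3.0, 0.6, -0.1]
opening: 0.0193
```

>>> jog_arm(moves=[[-2,0,0,0,0,0],[-2,0,0,0,0,0],[-1,0,0,0,0,0],[0,0,0,0,0,0],[0,0,0,0,0,0]])

```text
t: 22.6
tool_pos: [0.6097, 0.0111, 0.0478]
tool_rot: [0.004, 2.219, -2.22]
contact_force: [2.2, 0.4, -2.5]
opening: 0.0196
```

>>> jog_arm(moves=[[-2,0,0,0,0,0],[-2,0,0,0,0,0],[0,0,0,0,0,0],[0,0,0,0,0,0]])

```text
t: 23.0
tool_pos: [0.6133, 0.011, 0.0479]
tool_rot: [0.003, 2.22, -2.221]
contact_force: [1.4, 0.6, -0.7]
opening: 0.0197
```

>>> jog_arm(moves=[[-1,0,0,0,0,0],[-1,0,0,0,0,0],[0,0,0,0,0,0],[0,0,0,0,0,0]])

```text
t: 23.4
tool_pos: [0.6147, 0.0109, 0.0476]
tool_rot: [0.002, 2.22, -2.222]
contact_force: [0.3, -0.6, -1.5]
opening: 0.0196
```

>>> jog_arm(moves=[[-1,0,0,0,0,0],[-1,0,0,0,0,0],[0,0,0,0,0,0],[0,0,0,0,0,0]])

```text
t: 23.8
tool_pos: [0.6163, 0.0111, 0.0472]
tool_rot: [-0.0, -2.221, 2.222]
contact_force: [-1.5, 1.6, -0.5]
opening: 0.0194
```

>>> jog_arm(moves=[[-1,0,0,0,0,0],[-1,0,0,0,0,0],[0,0,0,0,0,0],[0,0,0,0,0,0]])

```text
t: 24.2
tool_pos: [0.6173, 0.0112, 0.0469]
tool_rot: [0.003, -2.22, 2.22]
contact_force: [-5.5, 1.4, 1.2]
opening: 0.0198
```

>>> jog_arm(moves=[[-1,0,0,0,0,0],[-1,0,0,0,0,0],[0,0,0,0,0,0],[0,0,0,0,0,0]])

```text
t: 24.6
tool_pos: [0.6178, 0.0112, 0.0469]
tool_rot: [0.008, -2.218, 2.218]
contact_force: [-11.0, 0.5, 5.1]
opening: 0.0199
```

>>> jog_arm(moves=[[2.5,0.5,0,0,0,0],[0,0,0,0,0,0],[0,0,0,0,0,0]])

```text
t: 24.9
tool_pos: [0.6177, 0.0112, 0.0469]
tool_rot: [-0.0, -2.221, 2.221]
contact_force: [-4.0, 1.7, 1.2]
opening: 0.0193
```

>>> jog_arm(moves=[[0,0,0,0,0,0],[0,0,0,0,0,0],[0,0,0,0,0,0],[0,0,0,0,0,0],[0,-10,0,0,0,0],[0,-30,0,0,0,0],[0,-30,0,0,0,0],[0,0,0,0,0,0],[0,0,0,0,0,0],[0,0,0,0,0,0],[0,0,0,0,0,0]], grip=45)

```text
t: 26.0
tool_pos: [0.617, 0.0111, 0.1154]
tool_rot: [0.002, -2.22, 2.221]
contact_force: [-0.2, 0.2, -0.1]
opening: 0.0452
```

```bash
python3 go.py 365,228.5,110,.367 365,228.5,15,.367;python3 - <<'E'
from station import ctrl
import cv2,numpy as np
a=ctrl.get_image("scene")
f=lambda i,s:np.clip((cv2.resize(i[...,::-1],None,fx=s,fy=s,interpolation=cv2.INTER_CUBIC)/255.)**.55*255,0,255).astype(np.uint8)
cv2.imwrite("pics/c11.png",f(a[165:235,265:345],8))
E
```

```text
t 26.0 pos [617.   11.1 115.4] xaxis [-1.     0.     0.002] F [-0.2  0.2 -0.1] open 45.2
365,228.5,110,.367 | turn 3 x [ 0.     -0.1224  0.0006] | shift 8 x [ 19.7   0.7 -36.7] total [ 157.3    5.4 -293.3]
365,228.5,15,.367 | turn 0 x [0. 0. 0.] | shift 3 x [ 0.  31.7 -0. ] total [ 0. 95. -0.]
```

View pics/c11.png

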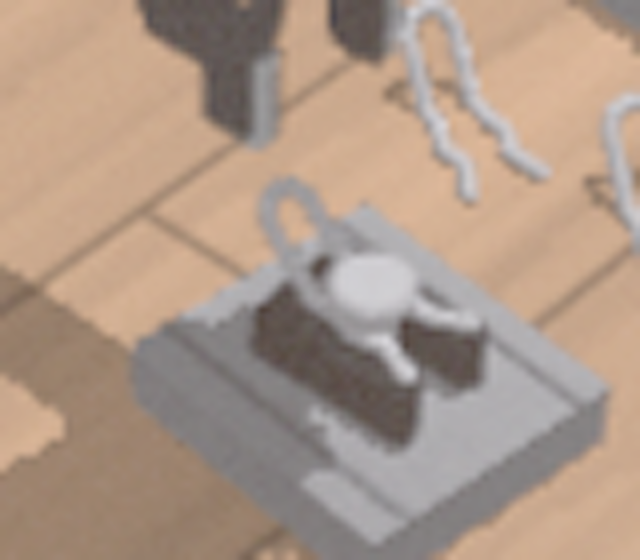

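```bash
cat > chk.py <<'E'
from fit import *
import sys
O={"P1":(.3851,.2365,.367,15,38),"P2":(.4203,.1552,-.412,5,46),"P5":(.4202,-.1578,-.232,5,46),"P6":(.3848,-.25,.182,15,38),"C0":(.6694,.1391,-.464),"C1":(.5899,.1319,-.414)}
P["scene"]["cx"]-=.4
I={n:ctrl.get_image(n) for n in P}
for k in sys.argv[1:]:
    o=O[k];m=clip() if k[0]=="C" else packer(*o[3:])
    for n in P: print(k,n,np.round(fit({n:feats(I[n])[k[0]=="C"]},m,*o[:3],cams=(n,))[:4],4))
E
python3 chk.py P1 P2 P5 P6 C0 C1
```

```text
P1 top [0.3853 0.2361 0.3696 0.1306]
P1 scene [0.3916 0.2427 0.2277 0.7643]
P2 top [ 0.4203  0.154  -0.3655  0.5519]
P2 scene [ 0.4343  0.1549 -0.2787  0.7993]
P5 top [ 0.42   -0.1573 -0.259   0.3754]
P5 scene [ 0.42   -0.1574 -0.2566  0.3907]
P6 top [ 0.385  -0.2499  0.1941  0.1107]
P6 scene [ 0.3851 -0.2509  0.1782  0.0724]
C0 top [ 0.6697  0.1391 -0.4485  0.3487]
C0 scene [ 0.6694  0.1393 -0.4721  0.5974]
C1 top [ 0.5901  0.1326 -0.4034  0.7033]
C1 scene [ 0.589   0.1326 -0.4134  0.5416]
```

>>> jog_arm(moves=[[0,0,0,0,-0.1224,0],[0,0,0,0,-0.1224,0],[0,0,0,0,-0.1224,0],[19.7,1,-36.7,0,0,0],[19.7,1,-36.7,0,0,0],[19.7,1,-36.7,0,0,0],[19.7,1,-36.7,0,0,0],[19.7,1,-36.7,0,0,0],[19.7,1,-36.7,0,0,0],[19.7,1,-36.7,0,0,0],[19.7,1,-36.7,0,0,0]], grip=56)

```text
t: 27.25
tool_pos: [0.3641, 0.2293, 0.1083]
tool_rot: [-0.374, 2.021, -2.022]
contact_force: [-0.0, 0.4, 0.0]
opening: 0.056
```

>>> jog_arm(moves=[[0,30,0,0,0,0],[0,30,0,0,0,0],[0,30,0,0,0,0],[0,0,0,0,0,0],[0,0,0,0,0,0],[0,0,0,0,0,0],[0,0,0,0,0,0]])

```text
t: 27.95
tool_pos: [0.3673, 0.229, 0.0206]
tool_rot: [-0.37, 2.019, -2.019]
contact_force: [-0.3, 0.2, 0.3]
opening: 0.0561
```

```bash
python3 go.py 364.7,228.3,2,.367
```

```text
t 27.95 pos [367.3 229.   20.6] xaxis [-0.933 -0.359 -0.004] F [-0.3  0.2  0.3] open 56.1
364.7,228.3,2,.367 | turn 1 x [-0.0008 -0.0002 -0.0043] | shift 1 x [ 2.7 18.6 -0.2] total [ 2.7 18.6 -0.2]
```

>>> jog_arm(moves=[[2,10,0,0,0,0],[0,7,0,0,0,0],[0,0,0,0,0,0],[0,0,0,0,0,0],[0,0,0,0,0,0]])

```text
t: 28.45
tool_pos: [0.364, 0.2278, 0.0017]
tool_rot: [-0.374, 2.02, -2.021]
contact_force: [-0.6, 0.0, 0.2]
opening: 0.056
```

>>> jog_arm(moves=[[0,0,0,0,0,0],[0,0,0,0,0,0],[0,0,0,0,0,0],[0,0,0,0,0,0],[0,0,0,0,0,0],[0,0,0,0,0,0]], grip=28, grip_force=60)

```text
t: 29.05
tool_pos: [0.3646, 0.2281, 0.0023]
tool_rot: [-0.373, 2.02, -2.021]
contact_force: [-0.3, -0.0, 5.7]
opening: 0.0359
```

>>> jog_arm(moves=[[0,-20,0,0,0,0],[0,-40,0,0,0,0],[0,0,0,0,0.1224,0],[0,0,0,0,0.1224,0],[0,0,0,0,0.1224,0],[0,0,0,0,0,0],[0,0,0,0,0,0],[0,0,0,0,0,0]])

```text
t: 29.85
tool_pos: [0.3635, 0.2277, 0.0612]
tool_rot: [-0.001, 2.22, -2.222]
contact_force: [-0.3, 0.4, -0.7]
opening: 0.0365
```

```bash
python3 go.py 490,264.6,64,0
```

```text
t 29.85 pos [363.5 227.7  61.2] xaxis [-1.    -0.001 -0.   ] F [-0.3  0.4 -0.7] open 36.5
490,264.6,64,0 | turn 0 x [-0.0008  0.0014 -0.0002] | shift 3 x [-42.2  -0.9 -12.3] total [-126.5   -2.8  -36.9]
```

>>> jog_arm(moves=[[-42,0,-12.3,0,0,0],[-42,0,-12.3,0,0,0],[-42,0,-12.3,0,0,0],[0,14,0,0,0,0],[0,11,0,0,0,0],[0,0,0,0,0,0],[0,0,0,0,0,0],[0,0,0,0,0,0],[0,0,0,0,0,0],[0,0,0,0,0,0]])

```text
t: 30.85
tool_pos: [0.49, 0.2648, 0.0375]
tool_rot: [0.002, 2.22, -2.22]
contact_force: [-0.7, -0.2, -0.5]
opening: 0.0364
```

```bash
python3 go.py 550,264.6,34,0
```

```text
t 30.85 pos [490.  264.8  37.5] xaxis [-1.     0.    -0.002] F [-0.7 -0.2 -0.5] open 36.4
550,264.6,34,0 | turn 1 x [-0.0001 -0.     -0.0022] | shift 2 x [-30.    1.8   0.1] total [-60.    3.5   0.2]
```

>>> jog_arm(moves=[[-20,2,0,0,0,0],[-20,0,0,0,0,0],[-15,0,0,0,0,0],[0,0,0,0,0,0],[0,0,0,0,0,0],[0,0,0,0,0,0]])

```text
t: 31.45
tool_pos: [0.5439, 0.2646, 0.0346]
tool_rot: [0.0, 2.221, -2.222]
contact_force: [-0.7, -0.7, -0.7]
opening: 0.0361
```

```bash
python3 go.py 586,264.6,34,0
```

```text
t 31.45 pos [543.9 264.6  34.6] xaxis [-1. -0. -0.] F [-0.7 -0.7 -0.7] open 36.1
586,264.6,34,0 | turn 0 x [-0.0007  0.0001 -0.0001] | shift 1 x [-42.1   0.6   0. ] total [-42.1   0.6   0. ]
```

>>> jog_arm(moves=[[-8,0,0,0,0,0],[-7,0,0,0,0,0],[0,0,0,0,0,0],[0,0,0,0,0,0]])

```text
t: 31.85
tool_pos: [0.5601, 0.2647, 0.0349]
tool_rot: [0.002, 2.221, -2.222]
contact_force: [0.7, 0.2, -0.7]
opening: 0.0364
```

>>> jog_arm(moves=[[-10,0,0,0,0,0],[-8,0,0,0,0,0],[-6,0,0,0,0,0],[0,0,0,0,0,0],[0,0,0,0,0,0]])

```text
t: 32.35
tool_pos: [0.584, 0.2646, 0.0347]
tool_rot: [0.001, 2.221, -2.222]
contact_force: [-0.3, 0.9, -0.4]
opening: 0.0364
```

>>> jog_arm(moves=[[-2,0,0,0,0,0],[-1,0,0,0,0,0],[-1,0,0,0,0,0],[0,0,0,0,0,0]])

```text
t: 32.75
tool_pos: [0.5865, 0.2647, 0.0346]
tool_rot: [0.003, -2.219, 2.221]
contact_force: [-4.8, -0.5, 3.6]
opening: 0.0363
```

>>> jog_arm(moves=[[-1,0,0,0,0,0],[-1,0,0,0,0,0],[0,0,0,0,0,0]])

```text
t: 33.05
tool_pos: [0.5865, 0.2647, 0.0342]
tool_rot: [0.008, -2.216, 2.22]
contact_force: [-10.5, -0.7, 5.7]
opening: 0.0364
```

>>> jog_arm(moves=[[3,0.9,0,0,0,0],[0,1,0,0,0,0],[0,0,0,0,0,0]])

```text
t: 33.35
tool_pos: [0.5864, 0.2647, 0.0328]
tool_rot: [-0.0, -2.221, 2.222]
contact_force: [-3.7, 0.8, 0.6]
opening: 0.0361
```

>>> jog_arm(moves=[[0,0,0,0,0,0],[0,0,0,0,0,0],[0,0,0,0,0,0],[0,0,0,0,0,0],[5,-10,0,0,0,0],[10,-30,0,0,0,0],[10,-30,0,0,0,0],[0,0,0,0,0,0],[0,0,0,0,0,0]], grip=52)

```text
t: 34.25
tool_pos: [0.5624, 0.265, 0.1048]
tool_rot: [0.004, 2.22, -2.219]
contact_force: [0.0, -0.1, -0.6]
opening: 0.0519
```

```bash
python3 - <<'E'
import numpy as np
x,y,w=589.9,132.2,-.42
print(x-34*np.cos(w),y-34*np.sin(w))
E
python3 go.py 558.9,146.1,100,-.42 558.9,146.1,1,-.42; python3 - <<'E'
from station import ctrl
import cv2,numpy as np
a=ctrl.get_image("scene")
f=lambda i,s:np.clip((cv2.resize(i[...,::-1],None,fx=s,fy=s,interpolation=cv2.INTER_CUBIC)/255.)**.55*255,0,255).astype(np.uint8)
cv2.imwrite("pics/c12.png",f(a[120:190,300:400],7))
E
```

```text
558.8549760293815 146.06385540402536
t 34.25 pos [562.4 265.  104.8] xaxis [-1.    -0.    -0.004] F [ 0.  -0.1 -0.6] open 51.9
558.9,146.1,100,-.42 | turn 3 x [ 0.0004  0.14   -0.0013] | shift 3 x [-15.1   1.6  36.7] total [-45.3   4.8 110. ]
558.9,146.1,1,-.42 | turn 0 x [0. 0. 0.] | shift 3 x [ 0. 33.  0.] total [ 0. 99.  0.]
```

View pics/c12.png

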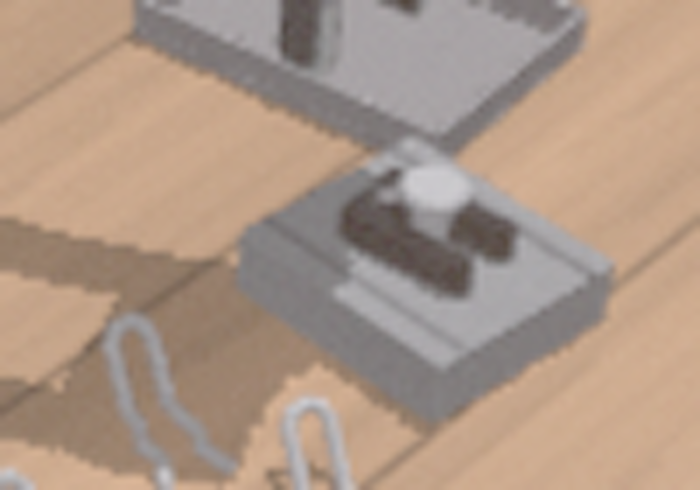

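>>> jog_arm(moves=[[0,0,0,0,0.14,0],[0,0,0,0,0.14,0],[0,0,0,0,0.14,0],[-15,0,36.7,0,0,0],[-15,0,36.7,0,0,0],[-15,0,36.7,0,0,0],[0,30,0,0,0,0],[0,30,0,0,0,0],[0,25,0,0,0,0],[0,0,0,0,0,0],[0,0,0,0,0,0],[0,0,0,0,0,0]])

```text
t: 35.5
tool_pos: [0.5591, 0.146, 0.0193]
tool_rot: [-0.427, -1.991, 1.991]
contact_force: [-0.1, 0.4, -0.1]
opening: 0.0519
```

>>> jog_arm(moves=[[0,0,0,0,0,0],[0,0,0,0,0,0]])

```text
t: 35.7
tool_pos: [0.5591, 0.146, 0.0195]
tool_rot: [-0.428, -1.992, 1.991]
contact_force: [0.3, 0.8, 0.8]
opening: 0.0519
```

```bash
python3 go.py 558.9,146.1,1,-.42
```

```text
t 35.7 pos [559.1 146.   19.5] xaxis [-0.913  0.408 -0.003] F [0.3 0.8 0.8] open 51.9
558.9,146.1,1,-.42 | turn 1 x [ 0.0013  0.     -0.0033] | shift 1 x [ 0.2 18.5  0. ] total [ 0.2 18.5  0. ]
```

>>> jog_arm(moves=[[0,10,0,0,0,0],[0,8,0,0,0,0],[0,0,0,0,0,0],[0,0,0,0,0,0],[0,0,0,0,0,0]])

```text
t: 36.2
tool_pos: [0.5581, 0.1458, -0.0]
tool_rot: [-0.425, -1.99, 1.99]
contact_force: [1.6, -0.3, 0.1]
opening: 0.0519
```

>>> jog_arm(moves=[[0,0,0,0,0,0],[0,0,0,0,0,0],[0,0,0,0,0,0],[0,0,0,0,0,0],[0,0,0,0,0,0],[0,0,0,0,0,0],[0,0,0,0,0,0]], grip=10, grip_force=100)

```text
t: 36.9
tool_pos: [0.5584, 0.1459, 0.0006]
tool_rot: [-0.426, -1.99, 1.99]
contact_force: [-1.9, 0.8, 5.8]
opening: 0.0197
```

>>> jog_arm(moves=[[0,-20,0,0,0,0],[0,-30,0,0,0,0],[0,-20,0,0,0,0],[0,0,0,0,-0.14,0],[0,0,0,0,-0.14,0],[0,0,0,0,-0.14,0],[0,0,0,0,0,0],[0,0,0,0,0,0],[0,0,0,0,0,0]])

```text
t: 37.8
tool_pos: [0.5578, 0.1458, 0.0696]
tool_rot: [-0.003, -2.22, 2.221]
contact_force: [0.3, -0.2, -1.3]
opening: 0.0198
```

```bash
python3 go.py 505,264.7,70,0
```

```text
t 37.8 pos [557.8 145.8  69.6] xaxis [-1.     0.002 -0.   ] F [ 0.3 -0.2 -1.3] open 19.8
505,264.7,70,0 | turn 1 x [-0.0006 -0.0021 -0.0005] | shift 3 x [ 17.6  -0.1 -39.6] total [  52.8   -0.4 -118.9]
```

>>> jog_arm(moves=[[17.6,0,-39.6,0,0,0],[17.6,0,-39.6,0,0,0],[17.6,0,-39.6,0,0,0],[0,12,0,0,0,0],[0,10,0,0,0,0],[0,0,0,0,0,0],[0,0,0,0,0,0],[0,0,0,0,0,0],[0,0,0,0,0,0],[0,0,0,0,0,0],[0,0,0,0,0,0]])

```text
t: 38.9
tool_pos: [0.5056, 0.2645, 0.0482]
tool_rot: [0.002, 2.221, -2.221]
contact_force: [0.9, 0.8, -0.5]
opening: 0.0199
```

```bash
python3 go.py 530,264.7,46.6,0
```

```text
t 38.9 pos [505.6 264.5  48.2] xaxis [-1.     0.001 -0.002] F [ 0.9  0.8 -0.5] open 19.9
530,264.7,46.6,0 | turn 0 x [-0.0003 -0.0006 -0.0016] | shift 1 x [-24.4   1.6  -0.2] total [-24.4   1.6  -0.2]
```

>>> jog_arm(moves=[[-10,1.4,0,0,0,0],[-10,0,0,0,0,0],[-4,0,0,0,0,0],[0,0,0,0,0,0],[0,0,0,0,0,0],[0,0,0,0,0,0],[0,0,0,0,0,0]])

```text
t: 39.6
tool_pos: [0.5289, 0.2646, 0.0464]
tool_rot: [0.001, 2.22, -2.222]
contact_force: [-0.3, -0.4, -1.3]
opening: 0.0198
```

```bash
python3 go.py 540,264.7,46.6,0; python3 - <<'E'
from station import ctrl
import cv2,numpy as np
a=ctrl.get_image("scene")
f=lambda i,s:np.clip((cv2.resize(i[...,::-1],None,fx=s,fy=s,interpolation=cv2.INTER_CUBIC)/255.)**.55*255,0,255).astype(np.uint8)
cv2.imwrite("pics/c13.png",f(a[120:190,320:400],8))
E
```

```text
t 39.6 pos [528.9 264.6  46.4] xaxis [-1.     0.    -0.001] F [-0.3 -0.4 -1.3] open 19.8
540,264.7,46.6,0 | turn 0 x [-0.0005 -0.     -0.0007] | shift 1 x [-11.1  -0.2  -0.1] total [-11.1  -0.2  -0.1]
```

View pics/c13.png

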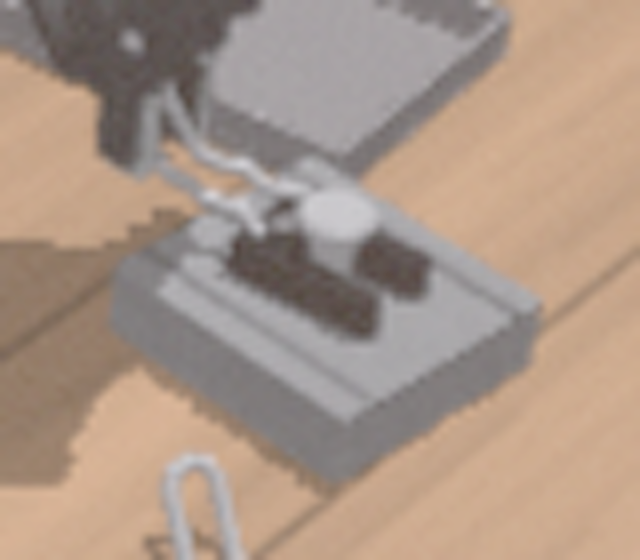

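Aligned as before; push on (home expected at TCP ≈ 575–578).

>>> jog_arm(moves=[[-10,-0.2,0,0,0,0],[-8,0,0,0,0,0],[-7,0,0,0,0,0],[0,0,0,0,0,0],[0,0,0,0,0,0]])

```text
t: 40.15
tool_pos: [0.5545, 0.2646, 0.0466]
tool_rot: [0.001, 2.221, -2.222]
contact_force: [-0.9, -0.7, -0.3]
opening: 0.0195
```

>>> jog_arm(moves=[[-4,0,0,0,0,0],[-3,0,0,0,0,0],[-3,0,0,0,0,0],[0,0,0,0,0,0],[0,0,0,0,0,0]])

```text
t: 40.65
tool_pos: [0.5643, 0.2647, 0.0465]
tool_rot: [0.002, 2.22, -2.221]
contact_force: [-0.8, 1.6, -2.0]
opening: 0.0198
```

>>> jog_arm(moves=[[-2,0,0,0,0,0],[-2,0,0,0,0,0],[-1,0,0,0,0,0],[0,0,0,0,0,0],[0,0,0,0,0,0]])

```text
t: 41.15
tool_pos: [0.5705, 0.2647, 0.0474]
tool_rot: [0.005, 2.22, -2.22]
contact_force: [2.7, 2.7, -1.7]
opening: 0.0197
```

>>> jog_arm(moves=[[-2,0,0,0,0,0],[-1,0,0,0,0,0],[-1,0,0,0,0,0],[0,0,0,0,0,0],[0,0,0,0,0,0]])

```text
t: 41.65
tool_pos: [0.5736, 0.2646, 0.0469]
tool_rot: [0.002, 2.22, -2.221]
contact_force: [1.8, 2.1, -0.6]
opening: 0.0197
```

>>> jog_arm(moves=[[-1,0,0,0,0,0],[-1,0,0,0,0,0],[-1,0,0,0,0,0],[0,0,0,0,0,0],[0,0,0,0,0,0]])

```text
t: 42.15
tool_pos: [0.5757, 0.2647, 0.0463]
tool_rot: [0.0, -2.221, 2.222]
contact_force: [-2.9, 2.5, -2.2]
opening: 0.0195
```

>>> jog_arm(moves=[[-1,0,0,0,0,0],[-1,0,0,0,0,0],[0,0,0,0,0,0],[0,0,0,0,0,0]])

```text
t: 42.55
tool_pos: [0.5771, 0.265, 0.0462]
tool_rot: [0.002, -2.22, 2.221]
contact_force: [-4.2, 3.5, -0.0]
opening: 0.0196
```

>>> jog_arm(moves=[[-1,0,0,0,0,0],[-0.5,0,0,0,0,0],[0,0,0,0,0,0],[0,0,0,0,0,0]])

```text
t: 42.95
tool_pos: [0.5775, 0.265, 0.046]
tool_rot: [0.005, -2.219, 2.22]
contact_force: [-8.4, 3.0, 2.0]
opening: 0.0198
```

>>> jog_arm(moves=[[2.5,0.4,0,0,0,0],[0,0,0,0,0,0],[0,0,0,0,0,0]])

```text
t: 43.25
tool_pos: [0.5769, 0.2649, 0.0464]
tool_rot: [0.0, 2.221, -2.221]
contact_force: [-3.8, 4.5, 0.8]
opening: 0.0198
```

>>> jog_arm(moves=[[0,0,0,0,0,0],[0,0,0,0,0,0],[0,0,0,0,0,0],[0,0,0,0,0,0],[0,-10,0,0,0,0],[0,-30,0,0,0,0],[0,-30,0,0,0,0],[0,0,0,0,0,0],[0,0,0,0,0,0],[0,0,0,0,0,0],[0,0,0,0,0,0]], grip=45)

```text
t: 44.35
tool_pos: [0.5762, 0.2642, 0.1147]
tool_rot: [0.002, -2.219, 2.222]
contact_force: [-0.2, -0.0, -0.6]
opening: 0.045
```

```bash
python3 chk.py C0 P2 P5 P6; python3 - <<'E'
import numpy as np
x,y,w=669.5,139.2,-.464
print(x-34*np.cos(w),y-34*np.sin(w))
E
python3 go.py 639.1,154.4,112,-.464 639.1,154.4,1,-.464
```

```text
C0 top [ 0.6694  0.1391 -0.4647  0.0993]
C0 scene [ 0.6694  0.1393 -0.4654  0.5868]
P2 top [ 0.4213  0.1545 -0.3796  0.5282]
P2 scene [ 0.4216  0.1547 -0.3964  0.4592]
P5 top [ 0.4201 -0.1579 -0.2299  0.0821]
P5 scene [ 0.4204 -0.1582 -0.2331  0.0832]
P6 top [ 0.3849 -0.2499  0.1844  0.1086]
P6 scene [ 0.3856 -0.2509  0.1784  0.074 ]
639.0948355916288 154.41597769779892
t 44.45 pos [576.4 264.3 114.9] xaxis [-1.     0.     0.001] F [-1.  -0.5  0.6] open 44.9
639.1,154.4,112,-.464 | turn 4 x [-0.0004  0.1159  0.0002] | shift 3 x [-35.1   1.   23.4] total [-105.3    2.9   70.2]
639.1,154.4,1,-.464 | turn 0 x [0. 0. 0.] | shift 3 x [ 0. 37.  0.] total [  0. 111.   0.]
```

>>> jog_arm(moves=[[0,0,0,0,0.116,0],[0,0,0,0,0.116,0],[0,0,0,0,0.116,0],[0,0,0,0,0.116,0],[-35,1,23.4,0,0,0],[-35,1,23.4,0,0,0],[-35,1,23.4,0,0,0],[0,45,0,0,0,0],[0,45,0,0,0,0],[0,0,0,0,0,0],[0,0,0,0,0,0],[0,0,0,0,0,0]])

```text
t: 45.65
tool_pos: [0.6416, 0.1554, 0.0263]
tool_rot: [-0.469, -1.967, 1.964]
contact_force: [-0.1, 0.5, 0.5]
opening: 0.045
```

>>> jog_arm(moves=[[0,10,0,0,0,0],[0,0,0,0,0,0],[0,0,0,0,0,0],[0,0,0,0,0,0],[0,0,0,0,0,0]])

```text
t: 46.15
tool_pos: [0.64, 0.1549, 0.0139]
tool_rot: [-0.466, -1.964, 1.964]
contact_force: [0.4, 0.2, -0.7]
opening: 0.0449
```

```bash
python3 go.py 639.1,154.4,3,-.464
```

```text
t 46.15 pos [640.  154.9  13.9] xaxis [-0.894  0.448 -0.002] F [ 0.4  0.2 -0.7] open 44.9
639.1,154.4,3,-.464 | turn 0 x [ 0.0004 -0.0001 -0.0017] | shift 1 x [ 0.6 10.9  0.8] total [ 0.6 10.9  0.8]
```

>>> jog_arm(moves=[[0,6,0,0,0,0],[0,5,0,0,0,0],[0,0,0,0,0,0],[0,0,0,0,0,0]])

```text
t: 46.55
tool_pos: [0.6393, 0.1547, 0.0019]
tool_rot: [-0.464, -1.963, 1.964]
contact_force: [0.7, -0.4, -0.8]
opening: 0.0451
```

>>> jog_arm(moves=[[0,0,0,0,0,0],[0,0,0,0,0,0],[0,0,0,0,0,0],[0,0,0,0,0,0],[0,0,0,0,0,0],[0,0,0,0,0,0],[0,-45,0,0,0,0],[0,-50,0,0,0,0],[0,0,0,0,0,0],[0,0,0,0,0,0],[0,0,0,0,0,0]], grip=10, grip_force=60)

```text
t: 47.65
tool_pos: [0.6385, 0.1547, 0.0957]
tool_rot: [-0.462, -1.961, 1.964]
contact_force: [-0.3, 0.7, -0.8]
opening: 0.0207
```

```bash
python3 go.py 430,418,100,0 430,418,26,0
```

```text
t 47.65 pos [638.5 154.7  95.7] xaxis [-0.894  0.448  0.001] F [-0.3  0.7 -0.8] open 20.7
430,418,100,0 | turn 4 x [-0.0003 -0.1161  0.0004] | shift 8 x [ 26.1  -0.5 -32.9] total [ 208.5   -4.3 -263.3]
430,418,26,0 | turn 0 x [0. 0. 0.] | shift 2 x [ 0. 37. -0.] total [ 0. 74. -0.]
```

>>> jog_arm(moves=[[0,-8,0,0,-0.116,0],[0,-8,0,0,-0.116,0],[0,0,0,0,-0.116,0],[0,0,0,0,-0.116,0],[26,0,-33,0,0,0],[26,0,-33,0,0,0],[26,0,-33,0,0,0],[26,0,-33,0,0,0],[26,0,-33,0,0,0],[26,0,-33,0,0,0],[26,0,-33,0,0,0],[26,0,-33,0,0,0]])

```text
t: 48.85
tool_pos: [0.4291, 0.419, 0.1103]
tool_rot: [0.003, -2.216, 2.224]
contact_force: [1.3, 0.1, -0.9]
opening: 0.0207
```

>>> jog_arm(moves=[[0,40,0,0,0,0],[0,42,0,0,0,0],[0,0,0,0,0,0],[0,0,0,0,0,0],[0,0,0,0,0,0],[0,0,0,0,0,0]])

```text
t: 49.45
tool_pos: [0.4335, 0.4197, 0.0338]
tool_rot: [0.006, 2.222, -2.217]
contact_force: [-0.7, 0.4, -0.6]
opening: 0.0205
```

```bash
python3 go.py 430,418,22,0; python3 - <<'E'
from fit import *
# tray outline from top img0: fit box 160x120x20
im={"top":feats(np.load("pics/top0.npy"))[1]}
b=[np.array(box(-80,80,-60,60,0,20))/1000]
for a in(0,.05): print(fit(im,b,.4785,.39,a,cams=("top",))[:4])
E
```

```text
t 49.45 pos [433.5 419.7  33.8] xaxis [-1.     0.001 -0.004] F [-0.7  0.4 -0.6] open 20.5
430,418,22,0 | turn 1 x [ 0.0021 -0.0008 -0.0044] | shift 1 x [ 3.5 11.8  1.7] total [ 3.5 11.8  1.7]
(np.float64(0.47768400063676575), np.float64(0.3940608155087001), np.float64(0.05749599761209754), np.float64(0.04057670971235675))
(np.float64(0.4777683115813772), np.float64(0.3941180722265082), np.float64(0.05682960363465987), np.float64(0.04798334577026732))
```

>>> jog_arm(moves=[[3,7,1.5,0,0,0],[0,0,0,0,0,0],[0,0,0,0,0,0],[0,0,0,0,0,0]])

```text
t: 49.85
tool_pos: [0.4288, 0.4174, 0.0243]
tool_rot: [0.002, 2.221, -2.221]
contact_force: [-0.0, 0.7, -0.6]
opening: 0.0205
```

>>> jog_arm(moves=[[0,0,0,0,0,0],[0,0,0,0,0,0],[0,0,0,0,0,0],[0,0,0,0,0,0],[0,-30,0,0,0,0],[0,-45,0,0,0,0],[0,0,0,0,0,0],[0,0,0,0,0,0],[0,0,0,0,0,0]], grip=36)

```text
t: 50.75
tool_pos: [0.4281, 0.4169, 0.0981]
tool_rot: [0.0, -2.22, 2.223]
contact_force: [-0.7, -0.0, -0.4]
opening: 0.0361
```

```bash
python3 chk.py P2; python3 - <<'E'
import numpy as np
for x,y,w in((420.3,155,-.412),(420.2,-158,-.232),(385.1,-250.2,.181)): print(x-22*np.cos(w),y-22*np.sin(w))
E
python3 go.py 400.1,163.8,95,-.412 400.1,163.8,3,-.412
```

```text
P2 top [ 0.4202  0.1552 -0.4047  0.1123]
P2 scene [ 0.4203  0.1558 -0.4251  0.2588]
400.1409210500762 163.80974096615444
398.78941315553703 -152.9416632204142
363.4593882309 -254.1602932036769
t 50.85 pos [427.7 416.6  97.3] xaxis [-1.     0.     0.002] F [ 0.6  0.1 -0.6] open 36.5
400.1,163.8,95,-.412 | turn 3 x [-0.0009  0.1373  0.0003] | shift 6 x [-12.7   0.4  40.5] total [-75.9   2.3 242.7]
400.1,163.8,3,-.412 | turn 0 x [0. 0. 0.] | shift 2 x [ 0. 46. -0.] total [ 0. 92. -0.]
```

>>> jog_arm(moves=[[0,0,0,0,0.137,0],[0,0,0,0,0.137,0],[0,0,0,0,0.137,0],[-12.7,0.4,40.5,0,0,0],[-12.7,0.4,40.5,0,0,0],[-12.7,0.4,40.5,0,0,0],[-12.7,0.4,40.5,0,0,0],[-12.7,0.4,40.5,0,0,0],[-12.7,0.4,40.5,0,0,0],[0,40,0,0,0,0],[0,40,0,0,0,0],[0,0,0,0,0,0]], grip=60)

```text
t: 52.05
tool_pos: [0.3955, 0.1623, 0.0107]
tool_rot: [-0.404, -1.984, 1.996]
contact_force: [-2.1, -0.4, -1.2]
opening: 0.0597
```

>>> jog_arm(moves=[[0,0,0,0,0,0],[0,0,0,0,0,0],[0,0,0,0,0,0]])

```text
t: 52.35
tool_pos: [0.4033, 0.1648, 0.019]
tool_rot: [-0.421, -1.999, 1.996]
contact_force: [0.2, -0.4, 0.0]
opening: 0.06
```

```bash
python3 go.py 400.1,163.8,1,-.412
```

```text
t 52.35 pos [403.3 164.8  19. ] xaxis [-0.917  0.399 -0.004] F [ 0.2 -0.4  0. ] open 60.0
400.1,163.8,1,-.412 | turn 1 x [ 0.0022  0.0015 -0.0043] | shift 1 x [ 2.5 18.   2.2] total [ 2.5 18.   2.2]
```

>>> jog_arm(moves=[[2,8,1.5,0,0,0],[0,7,0,0,0,0],[0,0,0,0,0,0],[0,0,0,0,0,0],[0,0,0,0,0,0]])

```text
t: 52.85
tool_pos: [0.3992, 0.1636, 0.0019]
tool_rot: [-0.417, -1.995, 1.996]
contact_force: [0.3, 1.0, 0.6]
opening: 0.0599
```

>>> jog_arm(moves=[[0,0,0,0,0,0],[0,0,0,0,0,0],[0,0,0,0,0,0],[0,0,0,0,0,0],[0,0,0,0,0,0],[0,-45,0,0,0,0],[0,-50,0,0,0,0],[0,0,0,0,0,0],[0,0,0,0,0,0]], grip=35)

```text
t: 53.75
tool_pos: [0.4004, 0.1639, 0.0988]
tool_rot: [-0.422, -1.999, 1.995]
contact_force: [-1.1, 0.2, -0.9]
opening: 0.0349
```

```bash
python3 go.py 416,366,95,0.06 416,366,26,0.06
```

```text
t 53.75 pos [400.4 163.9  98.8] xaxis [-0.917  0.4   -0.005] F [-1.1  0.2 -0.9] open 34.9
416,366,95,0.06 | turn 4 x [ 0.0003 -0.1178 -0.0013] | shift 5 x [ -5.5   0.8 -40.2] total [ -27.7    3.8 -200.8]
416,366,26,0.06 | turn 0 x [0. 0. 0.] | shift 2 x [ 0.  34.5  0. ] total [ 0. 69.  0.]
```

```bash
python3 chk.py P2;  python3 go.py 400.1,163.8,10,-.412
```

```text
P2 top [ 0.417   0.1596 -0.4204  0.6584]
P2 scene [ 0.423   0.1574 -0.4276  0.3482]
t 53.85 pos [398.2 163.4  95.8] xaxis [-0.917  0.4    0.   ] F [-0.2 -0.5  0.2] open 35.5
400.1,163.8,10,-.412 | turn 0 x [-0.0011  0.0008  0.0002] | shift 2 x [-0.8 42.9 -0.6] total [-1.6 85.8 -1.1]
```

>>> jog_arm(moves=[[-3,40,0,0,0,0],[-1,40,0,0,0,0],[0,9,0,0,0,0],[0,0,0,0,0,0],[0,0,0,0,0,0],[0,0,0,0,0,0],[0,0,0,0,0,0]], grip=56)

```text
t: 54.55
tool_pos: [0.4042, 0.1623, 0.0096]
tool_rot: [-0.421, -1.998, 1.996]
contact_force: [0.5, 1.7, 0.7]
opening: 0.0558
```

```bash
python3 go.py 402.5,166,-1.5,-.42; python3 chk.py P2
```

```text
t 54.55 pos [404.2 162.3   9.6] xaxis [-0.917  0.4   -0.004] F [0.5 1.7 0.7] open 55.8
402.5,166,-1.5,-.42 | turn 1 x [ 0.002   0.0089 -0.0039] | shift 1 x [ 3.1 11.1 -2.7] total [ 3.1 11.1 -2.7]
P2 top [0.3988 0.1512 0.6924 0.7332]
P2 scene [ 0.4227  0.1578 -0.4061  0.5897]
```

>>> jog_arm(moves=[[2,5,-2.5,0,0,0],[0,5,0,0,0,0],[0,1,0,0,0,0],[0,0,0,0,0,0],[0,0,0,0,0,0],[0,0,0,0,0,0]])

```text
t: 55.25
tool_pos: [0.402, 0.165, -0.0031]
tool_rot: [-0.417, -1.995, 1.996]
contact_force: [-0.4, -0.2, -0.3]
opening: 0.0556
```

>>> jog_arm(moves=[[0,0,0,0,0,0],[0,0,0,0,0,0],[0,0,0,0,0,0],[0,0,0,0,0,0],[0,0,0,0,0,0]], grip=35)

```text
t: 55.75
tool_pos: [0.4032, 0.1653, -0.0018]
tool_rot: [-0.419, -1.997, 1.996]
contact_force: [-0.6, -0.5, 5.9]
opening: 0.0439
```

>>> jog_arm(moves=[[0,-45,0,0,0,0],[0,-50,0,0,0,0],[0,0,0,0,-0.118,0],[0,0,0,0,-0.118,0],[0,0,0,0,-0.118,0],[0,0,0,0,-0.118,0],[-5,0,-40,0,0,0],[-5,0,-40,0,0,0],[-5,0,-40,0,0,0],[-5,0,-40,0,0,0],[-5,0,-40,0,0,0],[0,0,0,0,0,0]])

```text
t: 56.95
tool_pos: [0.4147, 0.37, 0.092]
tool_rot: [-0.069, 2.189, -2.187]
contact_force: [-0.1, -0.1, -0.2]
opening: 0.0436
```

>>> jog_arm(moves=[[0,30,0,0,0,0],[0,30,0,0,0,0],[0,0,0,0,0,0],[0,0,0,0,0,0],[0,0,0,0,0,0],[0,0,0,0,0,0]])

```text
t: 57.55
tool_pos: [0.416, 0.3668, 0.0339]
tool_rot: [-0.062, 2.19, -2.187]
contact_force: [-0.2, 0.7, -0.5]
opening: 0.0436
```

```bash
python3 go.py 418,367,26,0.06
```

```text
t 57.55 pos [416.  366.8  33.9] xaxis [-0.998 -0.06  -0.004] F [-0.2  0.7 -0.5] open 43.6
418,367,26,0.06 | turn 1 x [ 0.0012  0.0005 -0.0041] | shift 1 x [-2.   7.9 -0.1] total [-2.   7.9 -0.1]
```

>>> jog_arm(moves=[[-4,5,2,0,0,0],[0,0,0,0,0,0],[0,0,0,0,0,0],[0,0,0,0,0,0]])

```text
t: 57.95
tool_pos: [0.4188, 0.3644, 0.0268]
tool_rot: [-0.065, 2.19, -2.191]
contact_force: [-1.3, -0.8, 0.1]
opening: 0.0436
```

>>> jog_arm(moves=[[0,0,0,0,0,0],[0,0,0,0,0,0],[0,0,0,0,0,0],[0,-35,0,0,0,0],[0,-45,0,0,0,0],[0,0,0,0,0,0],[0,0,0,0,0,0],[0,0,0,0,0,0]], grip=53)

```text
t: 58.75
tool_pos: [0.4181, 0.364, 0.1057]
tool_rot: [-0.067, 2.189, -2.192]
contact_force: [0.4, 0.6, -0.9]
opening: 0.053
```

```bash
python3 chk.py P5 P6; python3 go.py 398.8,-152.9,110,-.232 398.8,-152.9,-2,-.232
```

```text
P5 top [ 0.3879 -0.1599 -0.2318  0.0869]
P5 scene [ 0.3885 -0.1603 -0.2366  0.0764]
P6 top [ 0.3848 -0.2499  0.195   0.1091]
P6 scene [ 0.3851 -0.251   0.1753  0.0731]
t 58.85 pos [417.7 363.8 104.9] xaxis [-0.998 -0.061  0.002] F [ 0.4 -0.7  1.3] open 52.6
398.8,-152.9,110,-.232 | turn 3 x [-0.0008  0.0976  0.0005] | shift 12 x [-8.4 -0.4 42.3] total [-100.4   -5.1  507.2]
398.8,-152.9,-2,-.232 | turn 0 x [0. 0. 0.] | shift 3 x [ 0.  37.3  0. ] total [  0. 112.   0.]
```

```bash
python3 go.py 366.7,-154.9,105,-.233 366.7,-154.9,-2,-.233
```

```text
t 58.85 pos [417.7 363.8 104.9] xaxis [-0.998 -0.061  0.002] F [ 0.4 -0.7  1.3] open 52.6
366.7,-154.9,105,-.233 | turn 3 x [-0.0008  0.0979  0.0005] | shift 12 x [-5.8 -0.  43. ] total [-7.020e+01 -1.000e-01  5.165e+02]
366.7,-154.9,-2,-.233 | turn 0 x [0. 0. 0.] | shift 3 x [ 0.  35.7  0. ] total [  0. 107.   0.]
```

>>> jog_arm(moves=[[0,0,0,0,0.098,0],[0,0,0,0,0.098,0],[0,0,0,0,0.098,0],[-5.8,0,43,0,0,0],[-5.8,0,43,0,0,0],[-5.8,0,43,0,0,0],[-5.8,0,43,0,0,0],[-5.8,0,43,0,0,0],[-5.8,0,43,0,0,0],[-5.8,0,43,0,0,0],[-5.8,0,43,0,0,0],[-5.8,0,43,0,0,0]], grip=58)

```text
t: 60.05
tool_pos: [0.3789, -0.0254, 0.1058]
tool_rot: [-0.245, -2.098, 2.098]
contact_force: [0.7, -0.5, -0.0]
opening: 0.058
```

>>> jog_arm(moves=[[-5.8,0,43,0,0,0],[-5.8,0,43,0,0,0],[-5.8,0,43,0,0,0],[0,40,0,0,0,0],[0,40,0,0,0,0],[0,0,0,0,0,0],[0,0,0,0,0,0],[0,0,0,0,0,0],[0,0,0,0,0,0]])

```text
t: 60.95
tool_pos: [0.3689, -0.1543, 0.0292]
tool_rot: [-0.25, -2.098, 2.103]
contact_force: [-0.7, -0.1, 0.8]
opening: 0.0581
```

```bash
python3 go.py 366.7,-154.9,-2,-.233
```

```text
t 60.95 pos [ 368.9 -154.3   29.2] xaxis [-0.973  0.23  -0.005] F [-0.7 -0.1  0.8] open 58.1
366.7,-154.9,-2,-.233 | turn 1 x [-0.0017  0.0007 -0.0051] | shift 1 x [ 2.  31.2  1.1] total [ 2.  31.2  1.1]
```

>>> jog_arm(moves=[[1,12,1,0,0,0],[0,10,0,0,0,0],[0,6,0,0,0,0],[0,0,0,0,0,0],[0,0,0,0,0,0],[0,0,0,0,0,0]])

```text
t: 61.55
tool_pos: [0.3663, -0.1546, -0.0009]
tool_rot: [-0.247, -2.098, 2.099]
contact_force: [-0.3, -0.2, 0.1]
opening: 0.0578
```

```bash
python3 go.py 366.7,-154.9,-2,-.233
```

```text
t 61.55 pos [ 366.3 -154.6   -0.9] xaxis [-0.973  0.231 -0.001] F [-0.3 -0.2  0.1] open 57.8
366.7,-154.9,-2,-.233 | turn 0 x [-0.0004 -0.0002 -0.0014] | shift 1 x [-0.5  1.1  0.2] total [-0.5  1.1  0.2]
```

>>> jog_arm(moves=[[0,1.5,0,0,0,0],[0,0,0,0,0,0],[0,0,0,0,0,0],[0,0,0,0,0,0],[0,0,0,0,0,0],[0,0,0,0,0,0],[0,-45,0,0,0,0],[0,-50,0,0,0,0],[0,0,0,0,0,0],[0,0,0,0,0,0],[0,0,0,0,0,0]], grip=35)

```text
t: 62.65
tool_pos: [0.3653, -0.1539, 0.0913]
tool_rot: [-0.245, -2.098, 2.097]
contact_force: [-0.3, 0.0, -0.9]
opening: 0.0436
```

```bash
python3 go.py 420,320,105,0.06 493,422,105,.06 493,422,30,0.06
```

```text
t 62.65 pos [ 365.3 -153.9   91.3] xaxis [-0.973  0.231  0.001] F [-0.3  0.  -0.9] open 43.6
420,320,105,0.06 | turn 3 x [ 0.0002 -0.0977  0.0002] | shift 11 x [ -7.5  -1.2 -42.7] total [ -83.   -13.7 -469.8]
493,422,105,.06 | turn 0 x [0. 0. 0.] | shift 3 x [-26.3  -0.  -32.5] total [-79.   -0.  -97.4]
493,422,30,0.06 | turn 0 x [0. 0. 0.] | shift 2 x [ 0.  37.5  0. ] total [ 0. 75.  0.]
```

>>> jog_arm(moves=[[0,-10,0,0,-0.098,0],[0,0,0,0,-0.098,0],[0,0,0,0,-0.098,0],[-7.5,-1,-42.7,0,0,0],[-7.5,-1,-42.7,0,0,0],[-7.5,-1,-42.7,0,0,0],[-7.5,-1,-42.7,0,0,0],[-7.5,-1,-42.7,0,0,0],[-7.5,-1,-42.7,0,0,0],[-7.5,-1,-42.7,0,0,0],[-7.5,-1,-42.7,0,0,0],[-7.5,-1,-42.7,0,0,0]])

```text
t: 63.85
tool_pos: [0.4084, 0.2348, 0.1089]
tool_rot: [-0.07, 2.189, -2.194]
contact_force: [0.9, -0.6, 0.7]
opening: 0.0434
```

>>> jog_arm(moves=[[-7.5,0,-42.7,0,0,0],[-7.5,0,-42.7,0,0,0],[-27.5,0,-32,0,0,0],[-27.5,0,-32,0,0,0],[-27.5,0,-32,0,0,0],[0,30,0,0,0,0],[0,30,0,0,0,0],[0,0,0,0,0,0],[0,0,0,0,0,0],[0,0,0,0,0,0],[0,0,0,0,0,0]])

```text
t: 64.95
tool_pos: [0.4974, 0.4208, 0.0534]
tool_rot: [-0.062, 2.19, -2.188]
contact_force: [0.2, 0.5, -0.2]
opening: 0.0436
```

```bash
python3 go.py 497,420,28,0.06
```

```text
t 64.95 pos [497.4 420.8  53.4] xaxis [-0.998 -0.061 -0.004] F [ 0.2  0.5 -0.2] open 43.6
497,420,28,0.06 | turn 1 x [ 0.001   0.0006 -0.0038] | shift 1 x [ 0.4 25.4  0.8] total [ 0.4 25.4  0.8]
```

>>> jog_arm(moves=[[0,15,1,0,0,0],[0,10,0,0,0,0],[0,0,0,0,0,0],[0,0,0,0,0,0],[0,0,0,0,0,0]])

```text
t: 65.45
tool_pos: [0.4966, 0.4194, 0.0264]
tool_rot: [-0.065, 2.189, -2.19]
contact_force: [-0.8, -0.1, -0.1]
opening: 0.0436
```

>>> jog_arm(moves=[[0,0,0,0,0,0],[0,0,0,0,0,0],[0,0,0,0,0,0],[0,-35,0,0,0,0],[0,-45,0,0,0,0],[0,0,0,0,0,0],[0,0,0,0,0,0],[0,0,0,0,0,0]], grip=54)

```text
t: 66.25
tool_pos: [0.4957, 0.4189, 0.1052]
tool_rot: [-0.067, 2.189, -2.192]
contact_force: [0.5, 0.4, -0.8]
opening: 0.0539
```

```bash
python3 chk.py P6; python3 go.py 400,0,110,.18 363.4,-254.1,110,.182 363.4,-254.1,2,.182
```

```text
P6 top [ 0.3849 -0.2499  0.1845  0.1097]
P6 scene [ 0.3851 -0.251   0.1754  0.0741]
t 66.35 pos [495.3 418.6 104.2] xaxis [-0.998 -0.061  0.002] F [ 0.3  0.3 -0. ] open 53.8
400,0,110,.18 | turn 1 x [-0.0022 -0.1192  0.0021] | shift 10 x [16.9 -0.6 39.5] total [168.7  -5.8 394.8]
363.4,-254.1,110,.182 | turn 0 x [ 0.    -0.002  0.   ] | shift 6 x [13.7 -0.  40.5] total [ 82.   -0.  243.3]
363.4,-254.1,2,.182 | turn 0 x [0. 0. 0.] | shift 3 x [ 0. 36.  0.] total [  0. 108.   0.]
```

>>> jog_arm(moves=[[0,-5,0,0,-0.12,0],[17,0,39.5,0,0,0],[17,0,39.5,0,0,0],[17,0,39.5,0,0,0],[17,0,39.5,0,0,0],[17,0,39.5,0,0,0],[17,0,39.5,0,0,0],[17,0,39.5,0,0,0],[17,0,39.5,0,0,0],[17,0,39.5,0,0,0],[17,0,39.5,0,0,0]])

```text
t: 67.45
tool_pos: [0.3987, -0.0011, 0.1102]
tool_rot: [-0.194, 2.127, -2.127]
contact_force: [1.3, -0.7, 0.4]
opening: 0.0545
```

>>> jog_arm(moves=[[13.5,0,40.5,0,0,0],[13.5,0,40.5,0,0,0],[13.5,0,40.5,0,0,0],[13.5,0,40.5,0,0,0],[13.5,0,40.5,0,0,0],[13.5,0,40.5,0,0,0],[0,35,0,0,0,0],[0,35,0,0,0,0],[0,0,0,0,0,0],[0,0,0,0,0,0],[0,0,0,0,0,0],[0,0,0,0,0,0]])

```text
t: 68.65
tool_pos: [0.3655, -0.2542, 0.0435]
tool_rot: [-0.19, 2.121, -2.128]
contact_force: [0.2, -0.5, 0.3]
opening: 0.054
```

```bash
python3 go.py 363.4,-254.1,2,.182
```

```text
t 68.65 pos [ 365.5 -254.2   43.5] xaxis [-0.984 -0.181 -0.003] F [ 0.2 -0.5  0.3] open 54.0
363.4,-254.1,2,.182 | turn 1 x [-0.0037 -0.0004 -0.003 ] | shift 1 x [ 2.1 41.5 -0.5] total [ 2.1 41.5 -0.5]
```

>>> jog_arm(moves=[[1,20,0,0,0,0],[0,12,0,0,0,0],[0,7,0,0,0,0],[0,0,0,0,0,0],[0,0,0,0,0,0],[0,0,0,0,0,0]])

```text
t: 69.25
tool_pos: [0.3638, -0.2541, 0.0032]
tool_rot: [-0.191, 2.124, -2.128]
contact_force: [0.2, 0.0, -0.1]
opening: 0.0542
```

>>> jog_arm(moves=[[0,0,0,0,0,0],[0,0,0,0,0,0],[0,0,0,0,0,0],[0,0,0,0,0,0],[0,0,0,0,0,0],[0,0,0,0,0,0],[0,-45,0,0,0,0],[0,-50,0,0,0,0],[0,-10,0,0,0,0],[0,0,0,0,0,0],[0,0,0,0,0,0]], grip=28)

```text
t: 70.35
tool_pos: [0.3624, -0.2528, 0.1059]
tool_rot: [-0.193, 2.128, -2.126]
contact_force: [-0.1, -0.2, -1.4]
opening: 0.0365
```

```bash
python3 go.py 400,0,105,.06 497,366,105,.06 497,366,30,0.06
```

```text
t 70.35 pos [ 362.4 -252.8  105.9] xaxis [-0.984 -0.18   0.   ] F [-0.1 -0.2 -1.4] open 36.5
400,0,105,.06 | turn 1 x [0.0012 0.1208 0.0006] | shift 6 x [ -8.8   0.2 -41.7] total [ -52.7    0.9 -250.1]
497,366,105,.06 | turn 0 x [0. 0. 0.] | shift 9 x [-13.2  -0.  -39.9] total [-118.8   -0.  -359.5]
497,366,30,0.06 | turn 0 x [0. 0. 0.] | shift 2 x [ 0.  37.5  0. ] total [ 0. 75.  0.]
```

>>> jog_arm(moves=[[0,0,0,0,0.12,0],[-8.8,0,-41.7,0,0,0],[-8.8,0,-41.7,0,0,0],[-8.8,0,-41.7,0,0,0],[-8.8,0,-41.7,0,0,0],[-8.8,0,-41.7,0,0,0],[-8.8,0,-41.7,0,0,0],[-13.2,0,-40,0,0,0],[-13.2,0,-40,0,0,0],[-13.2,0,-40,0,0,0],[-13.2,0,-40,0,0,0]])

```text
t: 71.45
tool_pos: [0.4418, 0.1638, 0.1041]
tool_rot: [-0.072, 2.191, -2.194]
contact_force: [0.4, 0.8, -0.4]
opening: 0.0362
```

>>> jog_arm(moves=[[-13.2,0,-40,0,0,0],[-13.2,0,-40,0,0,0],[-13.2,0,-40,0,0,0],[-13.2,0,-40,0,0,0],[-13.2,0,-40,0,0,0],[0,30,0,0,0,0],[0,25,0,0,0,0],[0,0,0,0,0,0],[0,0,0,0,0,0],[0,0,0,0,0,0],[0,0,0,0,0,0]])

```text
t: 72.55
tool_pos: [0.4984, 0.3661, 0.0539]
tool_rot: [-0.062, 2.19, -2.188]
contact_force: [0.4, -0.6, -0.3]
opening: 0.0366
```

```bash
python3 go.py 497,367,30,0.06
```

```text
t 72.55 pos [498.4 366.1  53.9] xaxis [-0.998 -0.06  -0.003] F [ 0.4 -0.6 -0.3] open 36.6
497,367,30,0.06 | turn 1 x [ 0.0006  0.0004 -0.0033] | shift 1 x [ 1.4 23.9 -1. ] total [ 1.4 23.9 -1. ]
```

Release, then retreat clear toward the robot side for a last look.

>>> jog_arm(moves=[[1,15,-1,0,0,0],[0,8,0,0,0,0],[0,0,0,0,0,0],[0,0,0,0,0,0],[0,0,0,0,0,0]])

```text
t: 73.05
tool_pos: [0.4966, 0.3669, 0.0295]
tool_rot: [-0.065, 2.189, -2.19]
contact_force: [0.1, 0.1, 0.7]
opening: 0.036
```

>>> jog_arm(moves=[[0,0,0,0,0,0],[0,0,0,0,0,0],[0,0,0,0,0,0],[0,-35,0,0,0,0],[0,-50,0,0,0,0],[0,-50,0,0,0,0],[20,0,40,0,0,0],[20,0,40,0,0,0],[20,0,40,0,0,0],[20,0,40,0,0,0],[10,0,40,0,0,0],[5,0,40,0,0,0]], grip=46)

```text
t: 74.25
tool_pos: [0.4151, 0.1203, 0.1645]
tool_rot: [-0.066, 2.189, -2.19]
contact_force: [0.7, 0.0, 0.2]
opening: 0.0463
```

>>> jog_arm(moves=[[0,0,40,0,0,0],[0,0,40,0,0,0],[0,0,40,0,0,0],[0,0,40,0,0,0],[0,0,40,0,0,0],[0,0,40,0,0,0],[0,0,40,0,0,0],[0,0,0,0,0,0],[0,0,0,0,0,0],[0,0,0,0,0,0]])

```text
t: 75.25
tool_pos: [0.433, -0.1571, 0.1644]
tool_rot: [-0.066, 2.19, -2.19]
contact_force: [0.1, -0.1, 0.1]
opening: 0.046
```

```bash
python3 - <<'E'
from station import ctrl
import cv2,numpy as np
a=ctrl.get_image("scene");t=ctrl.get_image("top")
f=lambda i,s:np.clip((cv2.resize(i[...,::-1],s,interpolation=cv2.INTER_CUBIC)/255.)**.55*255,0,255).astype(np.uint8)
cv2.imwrite("pics/c14.png",np.hstack([f(a[95:240,255:395],(579,600)),f(t[150:295,75:129],(221,600))]))
o=np.load("pics/top0.npy").astype(int)
d=np.abs(t.astype(int)-o).sum(2)
for n,(r0,r1,c0,c1) in dict(tin=(160,200,425,475),tape=(225,270,405,440),square=(108,160,240,325)).items(): print(n,d[r0:r1,c0:c1].max())
E
```

```text
tin 34
tape 87
square 35
```

View pics/c14.png

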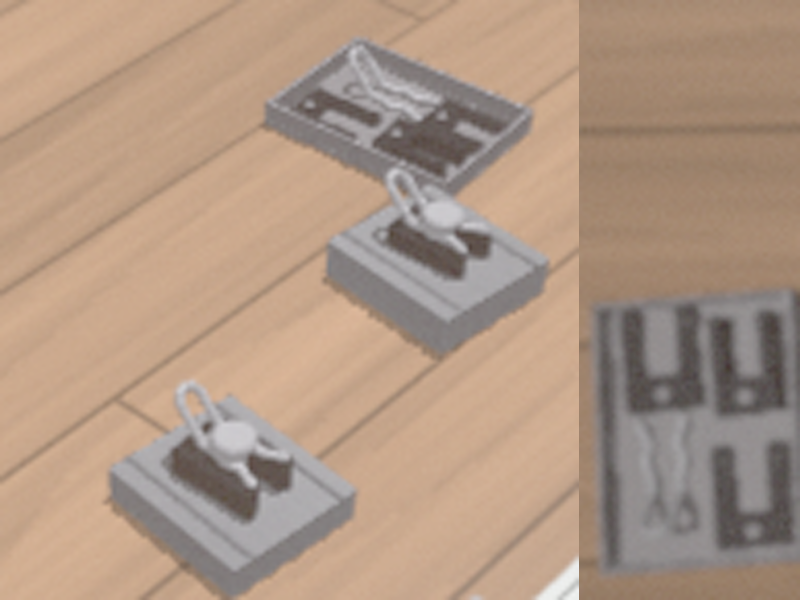

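```bash
python3 - <<'E'
from station import ctrl
print(ctrl.finish_job())
E
```

```text
the job is handed in; nothing more can be done
None
```

I held down both boards present and handed the job in at about 75 s of the 210 s allowed; no verdict was reported.

- **25 mm board:** I laid two 10 mm packers (20 mm in all), then clipped it.
- **30 mm board:** I laid one 15 mm packer, then clipped it.
- **Third stud:** It has no board over it, so I left it alone.
- **Tray:** The two 5 mm packers, the other 15 mm packer and the third clip are in it.

**Seating:** Every packer was pushed until the force showed the slot's closed end against the shank. Both clips snapped through and met a hard stop of 8 to 11 N. The last picture shows both stacks clipped under the heads and all four leftovers lying inside the tray.

**Checks that failed or disagreed:**
- The first grasp on one thin packer closed above it; the second, 4 mm lower, held.
- The other thin packer had been knocked about 3 cm aside mid-run. I found its new position and picked it from there.
- The 30 mm board's packer stopped about 2 mm short of my estimate. I put that down to measuring error, since the contact was firm, but did not measure it again.
- The board outlines alone did not settle the thicknesses: the outline fits were within a few percent of the next 5 mm step. I chose 25 and 30 mm from the length of shank showing and the height of the board edges.
- The tin and the try square show no change between the first and last pictures. The tape measure's area changed a little more, probably the arm's shadow; the arm never went near it.

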